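# Load the washed pipe fittings into the drying cabinet and leave its door ajar on the stay

## Task

Dry the washed pipe fittings in the bench drying cabinet: lift the door's stay off its pin and hook the door wide open on the stay's last hole (the one nearest the knob), pull the tray right out, put every pipe fitting that lies on the bench flat in it, the way up it lies now, and push the tray fully home before the door is unhooked. Then leave the door ajar with the stay's second hole (counted from the door end) dropped fully over the pin, and set the vent arm on the roof to half open, at the long middle mark. Leave the other things on the bench standing where they are.

Things in the scene. Friction and masses are not known exactly. Their poses are not given: they have to be found in the camera images.
- dryer: grey steel bench drying cabinet, fixed, 404 mm wide, 180 mm deep, roof top 88 mm above the bench. Origin: on the bench, under the door's hinge axis, in the plane of the front (x = 0 here is the front plane of the chamber). x points to the back of the cabinet (away from the robot), y to its left. Chamber with the door: y -285 to 0 mm, open to the front; control section (solid) left of it: y 0 to 113 mm, x 20 to 180 mm. Its roof is flat but for the stay, its pin and the vent.
- door (a joint): angle of the windowed front door (rad): 0 shut, grows as the free (right, -y) end swings out toward the robot and round to the left, stop at 2.1. Vertical hinge axis through dryer's origin. Shut, the door fills y -282 to -2 mm, x -38 to -2 mm, z 13 to 81 mm (cabinet frame); it is a shallow pan, 38 mm deep, that clears the tray handle. Light friction (0.08 N m): it stays where it is left, and is moved by the stay.
- stay (a joint): lift angle of the stay about the cross pin at its eye (rad): 0 lying level, its lowest, when a hole is fully over the pin; about 0.04 to 0.1 if it rests on the pin's tip; falls by its own weight (0.16 kg). Stop at 0.7.
- stay_eye (a point): centre of the stay's eye, where it swivels freely about a vertical axis on the door's top edge and lifts: in the shut door's frame 18 mm in front of the front plane and 165 mm to the right of the hinge axis, 96 mm above the bench; it turns with the door. The stay is a flat steel bar 26 mm wide, 4 mm thick, along its own x from the eye; level, its underside is 94 mm and its top 98 mm above the bench, 6 mm clear of the roof.
- hole_1 (a point): centre of the stay's first hole, 106.3 mm from the eye: over the pin it holds the door shut (door 0), as it is at the start. All five holes are 14 mm wide, 27 mm apart.
- hole_2 (a point): second hole, 133.3 mm from the eye: over the pin it holds the door ajar (door about 0.50 rad)
- hole_5 (a point): fifth and last hole, 214.3 mm from the eye, nearest the knob: over the pin it holds the door wide open (door about 1.86 rad)
- stay_knob (a point): middle of the grip of the black upright knob at the stay's tail, 243 mm from the eye: round, 18 mm across, from 98 to 133.5 mm above the bench when level; this point is 118 mm up. Raised by it 35 mm, every hole clears the pin. While raised the knob can be led anywhere the two links (hinge to eye, eye to knob) reach: it goes round the hinge axis in an arc, not closer than about 80 mm to it; keep the stay over the pin and the door follows.
- pin (a point): the fixed upright pin on the roof over which the holes drop: 10 mm thick, round tip 104.5 mm above the bench, i.e. 6.5 mm above a seated stay; this point is on its axis at bar height, 96 mm up; 18 mm behind the front plane and 65 mm right of the hinge axis
- tray (a joint): how far the tray is pulled out toward the robot (m): 0 fully home, 0.15 at its stop. Friction about 1.5 N.
- tray_floor (a point): centre of the tray's floor, on its top face, 19 mm above the bench; x to the back of the cabinet, y to the left, moves with the tray. Perforated aluminium tray, inside 124 mm (x) by 250 mm (y), with lips 14 mm high and 3 mm thick. The underside of the roof is 63 mm above the floor.
- tray_handle (a point): grip point of the tray's handle: an upright steel post 14 mm wide (y), 18 mm deep (x), standing 90 mm in front of the tray's centre, from 24 to 70 mm above the bench; this point is 53 mm up. Home, it stands 21 mm in front of the cabinet's front plane, so it can be pinched across y from above.
- vent (a joint): angle of the vent shutter (rad): 0 shut, 0.524 half open with the arm at the long middle mark and square to the front, 1.047 fully open; turns clockwise seen from above about the upright axis vent_axis. Held by friction (0.07 N m), stays where released.
- vent_axis (a point): the vent's upright axis on the roof
- vent_knob (a point): middle of the round black knob on the vent arm, 65 mm from vent_axis, 16 mm across, from 95 to 129 mm above the bench; this point is 114 mm up
- elbow_1: galvanised pipe elbow lying flat, 64 x 64 x 33 mm, 0.17 kg. Origin: centre of its underside. One leg, 28 mm wide, lies at x -30 to -2 mm, y -30 to 32 mm; the other at y -30 to -2 mm, x -30 to 32 mm. Pinch the first leg across x near x -16, y +16 mm. None when absent.
- elbow_2: another galvanised elbow like elbow_1
- elbow_3: brass elbow of the same shape and size as elbow_1
- elbow_4: another brass elbow like elbow_3
- steel_block: rusty drilled steel block, 50 x 62 x 45 mm, 0.9 kg; stays where it is. Origin: centre of its underside.
- thread_bottle: blue bottle with a black nozzle, 48 mm thick, 146 mm high; stays where it is. Origin: centre of its underside.
- tape_measure: yellow tape measure, 36 x 81 x 71 mm; stays where it is. Origin: centre of its underside.
Not all that is in view belongs to the job. Leave any blue or red look-alike of the elbow_3 alone.

How it is judged:
By the outcome, as a careful person would: the job done as asked, in the order asked, and still so for the second after the job is handed in, with the robot touching nothing.
Of elbow_1, elbow_2, elbow_3, elbow_4 only 2 to 3 are there at a start; the rules pass over those that are not, and their reading is None.
At some moment in a run one of elbow_1, elbow_2, elbow_3, elbow_4 may be knocked a few centimetres aside while the robot is not near it.
Once in a run the grip may slacken for a moment while it holds something.
It also fails if it takes over 208 s, if anything falls off the work surface, if the arm or the gripper's body presses on something with over 40 N, if the wrist force passes 120 N, or if a joint passes its speed limit or range.

## Robot

A 7-joint arm with a two-finger parallel gripper is mounted at the origin on a cart in front of the work surface, level with it; the furniture and walls round the work are solid. World frame = base frame: x ahead of the robot, y to its left, z up, the work surface at z = 0. Lengths are in mm, angles in rad, forces in N, time in s.
With the tool pointing down it reaches from about 425 to 875 mm from the base axis. Payload 9.9 kg.
Tool frame: the origin (TCP) lies midway between the tips of the shut fingers; the grasp point (between the pads) lies 19 mm behind it; z points along the fingers, y is the line along which they close (so a half turn about z gives the same grasp; the last joint's range is limited). The gripper opens to 85 mm and grips with 20 to 120 N. Pads are 22 mm wide; open, the fingers measure 114 mm over their backs; the gripper's body (76 mm by 85 mm) begins 54 mm behind the grasp point. The pads swing forward as they close: fully open they stand 13 mm farther back than shut.
Start: joints at [1.237, 0.576, 0.025, 1.437, -0.015, 1.129, -0.057], TCP at [166.871, -654.051, 231.289] pointing down, gripper open.
Joint ranges: [-2.76, 2.76], [-0.34, 2.15], [-1.52, 1.57], [0.19, 2.46], [-1.09, 4.23], [0.17, 1.99], [-2.82, 2.82]. Speed limits (rad/s): [2.22, 2.22, 3.01, 3.01, 3.14, 3.14, 3.14].

## Interface

Orientations are given as a rotation vector (axis times angle).
In Python, from station import * gives the robot as it stands. The module is installed in compiled form; this text tells all that it offers.
- The arm moves only by the tool servo_tool, never from a script. Its argument "plan" is a list of rows, each an object with "slide": the shift along the tool's x, y, z as a fraction of full scale, a list of three; "rot": the turn, a rotation vector about the tool's x, y, z as a fraction of full scale, a list of three; "claw": the finger opening in mm, from 0 to 85.4. A call has 1 to 10 rows; each row is the pose to reach, as a shift and turn from the pose commanded when the call began, along the tool's axes at that moment; what a row does not reach only later rows make up. Full scale, the value 1, is 0.4 m for a shift and 30 degrees for a turn. A row lasts 1/10 s, in which the tool goes at most 50 mm and 8.59 degrees, less where a joint would pass 70% of its speed; a pose out of reach is approached as far as the arm can. A call with a number of a shift or a turn outside -1 to 1 is refused whole. A call with a gripper value outside its range is refused whole. The fingers move at their own pace and stop on an object; the grip force is fixed at half the most. Time passes only in rows, so rows that repeat a pose let the fingers close. It gives the time, the measured TCP pose, the force, the opening and the grip force at its end, in the units of the state.
- sense(): the state, without advancing time (a new reading comes with each control period).
- get_image(name): name is "scene" or "top"; returns the picture (384x512x3 uint8, red, green, blue); there is no depth.
- camera_info(name): a dict with "mtx" (3x3 intrinsics, pixels), "dist_coeffs" ([k1, k2, p1, p2, k3] as OpenCV has them; the pictures are not rectified), "xyz" and "rotation" of the camera in the world. Camera axes: x right, y down, z forward; pixel columns grow to the right and rows downward; lengths in mm; the calibration is good to about 2 mm. A picture is of the moment at which its call begins. camera_info takes no time and is no camera call.
- hand_in(): hands the job in; it is judged then, once.
The state is a dict: "time_s": time; "qpos": joint angles; "joint_vel": joint speeds; "joint_torque": joint torques, N m; "position": TCP position; "ee_rot": TCP orientation; "ft_force": force on the tool from outside, world axes, zero at the start; "torque": the same for the moment, N m; "finger_gap": finger opening in mm; "grip_force": force on a finger pad.
Only numpy, scipy, OpenCV 4.12 (cv2) and the standard library are available. Lean on these libraries where they do the work, as an engineer would, in place of code of your own. Each camera call takes 0.05 s, during which the arm holds its last target. There are 200 camera calls.

## Working session

There is one attempt and no reset: what is moved stays moved. The work goes in short steps, Python scripts to look and compute and a tool call to move; the robot and the scene stay as the last step left them, time stands still between calls to the robot, and variables do not carry over. Pictures are saved under pics/ and viewed, at most 14 in all, crops included, and the job is handed in when it is done.

Besides the shell and the picture viewer there is one more tool, called after "Emit:" by a JSON object that holds its "method" and its "body", one argument or row to a line. servo_tool: Moves the arm, as the interface text tells. Shift numbers are shares of 0.4 m and turn numbers shares of 30 degrees, none past 1 either way. Its arguments: {"type":"object","properties":{"plan":{"type":"array","items":{"type":"object","properties":{"slide":{"type":"array","items":{"type":"number","minimum":-1,"maximum":1}},"rot":{"type":"array","items":{"type":"number","minimum":-1,"maximum":1}},"claw":{"type":"number"}}}}},"required":["plan"]}

```bash
mkdir -p pics
cat > h.py <<'E'
from station import *
import numpy as np, cv2
from scipy.spatial.transform import Rotation as R
def rotm(ci):
    r=np.array(ci["rotation"],float)
    return r if r.shape==(3,3) else R.from_rotvec(r).as_matrix()
def ray(name,uv):
    ci=camera_info(name);K=np.array(ci["mtx"],float);d=np.array(ci["dist_coeffs"],float)
    p=cv2.undistortPoints(np.array(uv,float).reshape(-1,1,2),K,d).reshape(-1,2)
    v=np.c_[p,np.ones(len(p))]@rotm(ci).T
    return np.array(ci["xyz"],float),v
def onz(name,uv,z):
    c,v=ray(name,uv); z=np.broadcast_to(z,(len(v),))
    return c+v*((z-c[2])/v[:,2])[:,None]
def proj(name,P):
    ci=camera_info(name);Rm=rotm(ci);t=-Rm.T@np.array(ci["xyz"],float)
    return cv2.projectPoints(np.array(P,float).reshape(-1,1,3),cv2.Rodrigues(Rm.T)[0],t,np.array(ci["mtx"],float),np.array(ci["dist_coeffs"],float))[0].reshape(-1,2)
def snap(name,fn,crop=None,s=1):
    im=get_image(name);o=im[:,:,::-1]
    if crop: o=o[crop[1]:crop[3],crop[0]:crop[2]]
    cv2.imwrite("pics/"+fn,cv2.resize(o,None,fx=s,fy=s,interpolation=cv2.INTER_CUBIC)); return im
E
python3 - <<'E'
from h import *
snap("top","t0.png",None,1.5);snap("scene","s0.png",None,1.5)
print(sense());print(camera_info("top"));print(camera_info("scene"))
E
```

```text
{'time_s': 0.1, 'qpos': array([ 1.2371955 ,  0.57640414,  0.02485565,  1.43782076, -0.01501534,
        1.12899334, -0.05650249]), 'joint_vel': array([ 1.08357538e-04, -1.86052499e-03,  1.20698226e-03, -9.10709256e-05,
       -6.87847985e-04,  6.02195209e-04,  7.56717259e-04]), 'joint_torque': array([ 7.95805827e-03, -7.67298818e+01,  2.25865111e+00, -2.86602581e+01,
        1.58949522e-02,  8.57942359e-03, -7.05756818e-06]), 'position': array([ 166.77581031, -653.65890569,  230.55972282]), 'ee_rot': array([-3.11570714e+00, -3.91215577e-01,  3.79449824e-04]), 'ft_force': array([-0.50364505, -0.07267769,  0.24297118]), 'torque': array([ 0.04507761, -0.01599641,  0.00179119]), 'grip_force': 0.0, 'finger_gap': 85.15734441341672}
{'mtx': array([[360.13881989,   0.        , 259.29501409],
       [  0.        , 360.13881989, 189.31181962],
       [  0.        ,   0.        ,   1.        ]]), 'dist_coeffs': array([-0.01369505,  0.        ,  0.        ,  0.        ,  0.        ]), 'xyz': array([ 304.46049059,   42.83962797, 1403.3710948 ]), 'rotation': array([-2.13732253,  2.16092516, -0.15101515])}
{'mtx': array([[354.86786246,   0.        , 261.28642428],
       [  0.        , 354.86786246, 192.452149  ],
       [  0.        ,   0.        ,   1.        ]]), 'dist_coeffs': array([-0.04128506,  0.        ,  0.        ,  0.        ,  0.        ]), 'xyz': array([  48.6560044 ,  738.84278271, 1152.61185582]), 'rotation': array([-0.73692868,  2.69610582, -0.95306473])}
```

View pics/t0.png

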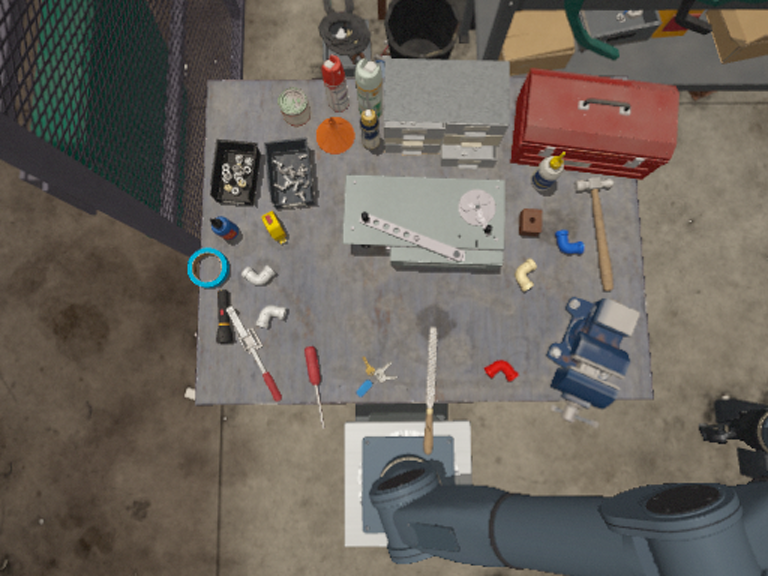

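View pics/s0.png

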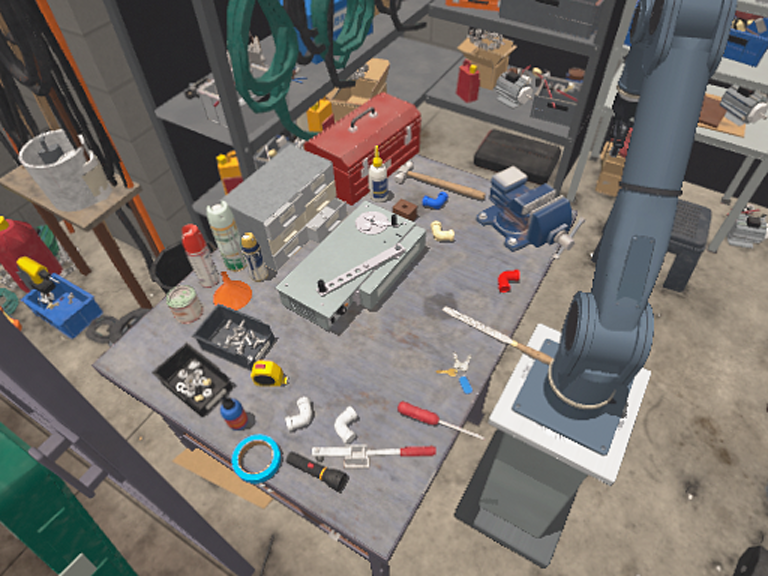

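Run:
```python
from h import *
im=get_image("top");b=im[:,:,::-1]
A=cv2.resize(b[105:190,222:352],None,fx=6,fy=6,interpolation=cv2.INTER_CUBIC)[:, :780]
cv2.imwrite("pics/t1.png",A)
B=cv2.resize(b[170:225,155:205],None,fx=8,fy=8,interpolation=cv2.INTER_CUBIC)
C=cv2.resize(b[165:220,325:375],None,fx=8,fy=8,interpolation=cv2.INTER_CUBIC)
cv2.imwrite("pics/t2.png",np.hstack([B,C]))
hsv=cv2.cvtColor(im,cv2.COLOR_RGB2HSV)
for n,(x0,y0,x1,y1) in dict(g1=(158,172,188,194),g2=(166,198,196,222),br=(335,168,365,200)).items():
    s=im[y0:y1,x0:x1].astype(int); v=s.max(2)
    print(n,np.median(s.reshape(-1,3),0),v.max())
    m=(v>150).astype(np.uint8) if n!="br" else ((s[:,:,0]>150)).astype(np.uint8)
    c=max(cv2.findContours(m,0,1)[0],key=cv2.contourArea)+[x0,y0]
    (cx,cy),_,_=r=cv2.minAreaRect(c); print(r,cv2.contourArea(c))
    print(onz("top",cv2.boxPoints(r),20)[:,:2].round(0).tolist())
```

```text
g1 [133.  129.5 128. ] 244
((171.13235473632812, 183.22059631347656), (11.504475593566895, 20.171178817749023), 85.60128784179688) 130.0
[[547.0, 425.0], [552.0, 347.0], [507.0, 343.0], [502.0, 421.0]]
g2 [130. 127. 127.] 244
((179.5, 210.5), (13.0, 19.0), 90.0) 126.0
[[446.0, 386.0], [445.0, 313.0], [395.0, 312.0], [396.0, 385.0]]
br [132. 127. 124.] 247
((349.87835693359375, 182.229736328125), (12.658721923828125, 21.536266326904297), 9.462321281433105) 149.5
[[486.0, -279.0], [569.0, -296.0], [561.0, -345.0], [477.0, -327.0]]
```

View pics/t1.png

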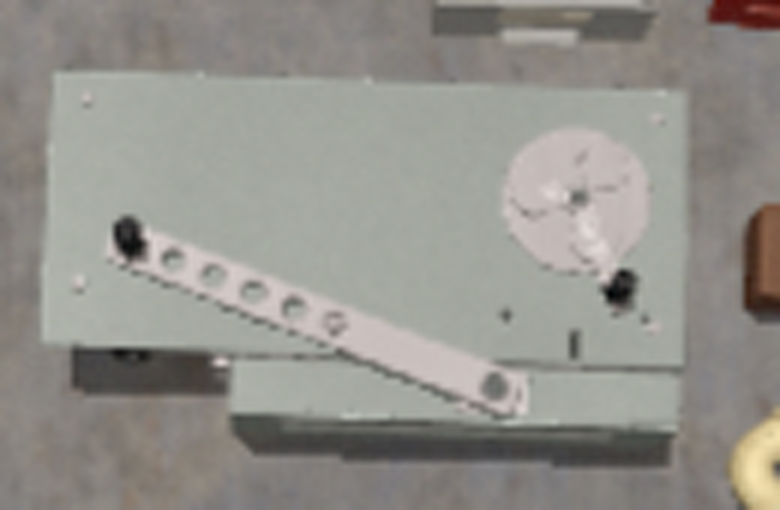

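View pics/t2.png

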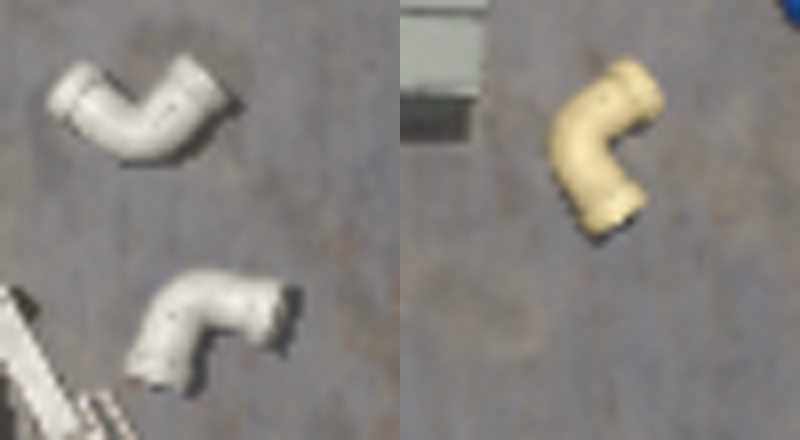

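```bash
cat >> h.py <<'E'
def fit2(A,B):  # B = R A + t, returns yaw,t
    A=np.array(A,float);B=np.array(B,float);a=A-A.mean(0);b=B-B.mean(0)
    w=np.arctan2((a[:,0]*b[:,1]-a[:,1]*b[:,0]).sum(),(a*b).sum())
    c,s=np.cos(w),np.sin(w);Rm=np.array([[c,-s],[s,c]]);t=B.mean(0)-Rm@A.mean(0);return w,t,(A@Rm.T+t-B)
E
python3 - <<'E'
from h import *
f=lambda P,s,o:(np.array(P,float)+.5)/s-.5+np.array(o)
u=np.array([36,100])/np.hypot(36,100);eye=np.array([-18,-165.])
st=f([(495,386),(335,322),(293,306),(253,290),(213,273),(172,257)],6,(222,105))
A=[eye+u*d for d in (0,106.3,133.3,160.3,187.3,214.3)]
B=onz("top",st,98)[:,:2]
w,t,e=fit2(A,B);print("stay",w,t,e.round(1).tolist())
rc=f([(55,72),(687,92)],6,(222,105));Bc=onz("top",rc,88)[:,:2]
print(Bc, np.arctan2(*(Bc[0]-Bc[1])[::-1])-np.pi/2,np.linalg.norm(Bc[0]-Bc[1]))
w,t,e=fit2(A+[(180,113),(180,-291)],np.r_[B,Bc]);print("all",w,t,e.round(1).tolist())
c,s=np.cos(w),np.sin(w);Rm=np.array([[c,-s],[s,c]])
v=onz("top",f([(579,196)],6,(222,105)),90)[:,:2];print("vent ax cab",(v-t)@Rm, "world",v)
vk=onz("top",f([(621,285)],6,(222,105)),125)[:,:2];print("vent knob",vk,(vk-t)@Rm)
kn=onz("top",f([(127,230)],6,(222,105)),133)[:,:2];print("knob obs",kn,"model",Rm@(eye+243*u)+t)
im=get_image("scene");o=im[:,:,::-1].copy()
P=[np.r_[Rm@a+t,98] for a in A]+[np.r_[Rm@np.array(q)+t,88] for q in [(180,113),(180,-291),(0,-291),(0,113)]]+[np.r_[v[0],90],np.r_[vk[0],129]]
q=proj("scene",P)
x0,y0=175,115;o=cv2.resize(o[y0:y0+115,x0:x0+120],None,fx=5,fy=5,interpolation=cv2.INTER_CUBIC)
for p in q: cv2.drawMarker(o,tuple(int(k) for k in ((p-[x0,y0]+.5)*5-.5)),(0,0,255),0,9,1)
cv2.imwrite("pics/s1.png",o)
for n,off,E in [("g1",(155,170),[(68,82),(214,80)]),("g2",(155,170),[(158,380),(284,314)]),("br",(325,165),[(246,82),(222,214)])]:
    print(n,onz("top",f(E,8,off),17)[:,:2].round(1).tolist())
E
```

```text
stay -0.05404720864877963 [589.26049267  39.13477161] [[0.0, 0.3], [0.1, 0.5], [0.2, -0.4], [0.3, -0.1], [-0.3, 0.1], [-0.2, -0.4]]
[[ 769.75780834  146.54852902]
 [ 752.32597932 -253.16579586]] -0.04358310264268783 400.0942516168915
all -0.040755485234078785 [587.74543739  39.8361877 ] [[0.7, 0.6], [-0.6, 1.4], [-0.8, 0.6], [-1.0, 1.0], [-1.9, 1.4], [-2.2, 1.1], [2.4, -1.1], [3.4, -5.1]]
vent ax cab [[ 105.82735095 -217.82084844]] world [[ 684.60997338 -182.11563566]]
vent knob [[ 618.55368021 -199.70790001]] [[  40.54269306 -238.08991542]]
knob obs [[653.91476554  99.4051945 ]] model [654.5936503 100.7987743]
g1 [[541.2, 416.5], [541.4, 345.2]]
g2 [[395.3, 369.4], [426.5, 309.2]]
br [[552.7, -335.3], [487.7, -320.4]]
```

View pics/s1.png

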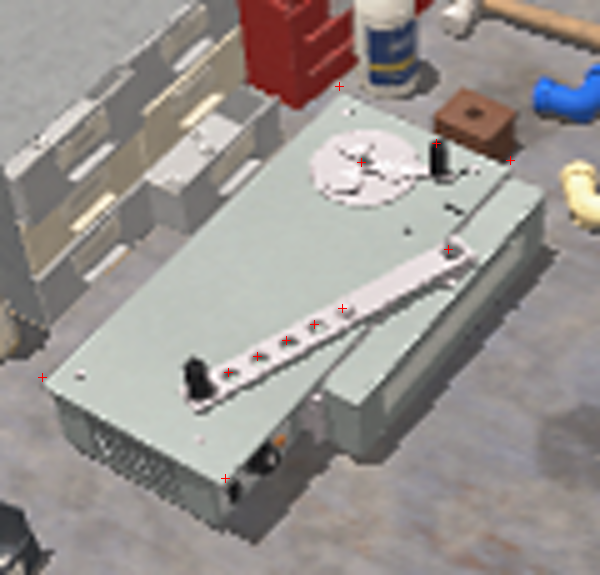

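```bash
cat >> h.py <<'E'
W=-0.045;T=np.array([588.9,38.9]);RC=np.array([[np.cos(W),-np.sin(W)],[np.sin(W),np.cos(W)]])
def cab(x,y): return RC@np.array([x,y])+T
def plan(*rows):
    """rows (x,y,z,psi_deg of tool x): print slide/rot in tool axes from now"""
    s=sense();R0=R.from_rotvec(s["ee_rot"]);p=s["position"]
    X=R0.as_matrix()[:,0];print("t",round(s["time_s"],1),"p",p.round(1),"psi",round(np.degrees(np.arctan2(X[1],X[0])),1),"gap",round(s["finger_gap"],1),"q",s["qpos"].round(2),"F",s["ft_force"].round(1))
    for x,y,z,psi in rows:
        Rt=R.from_euler("z",psi,degrees=True)*R.from_rotvec([np.pi,0,0])
        d=R0.inv().apply(np.array([x,y,z])-p)/400; r=(R0.inv()*Rt).as_rotvec(degrees=True)/30
        print((x,y,z,psi),d.round(3).tolist(),r.round(3).tolist())
def knob(th):
    c,s=np.cos(th),np.sin(th);e=np.array([-18*c-165*s,18*s-165*c]);u=np.array([18,-65.])-e;L=np.hypot(*u);u/=L
    k=cab(*(e+243*u));return k,np.degrees(np.arctan2(u[1],u[0])+W),L
E
python3 - <<'E'
from h import *
plan((400,-300,300,35))
for th in np.linspace(0,1.86,9):
    k,a,L=knob(th);print(round(th,2),k.round(1),round(a,1),round(L,1))
E
```

```text
t 0.2 p [ 166.8 -653.8  230.8] psi 14.3 gap 85.1 q [ 1.24  0.58  0.02  1.44 -0.02  1.13 -0.06] F [ 0.6  0.1 -0.4]
(400, -300, 300, 35) [0.783, -0.713, -0.172] [-0.002, -0.0, -0.69]
0.0 [656.   99.6] 67.6 106.3
0.23 [687.1  67.4] 48.6 117.3
0.46 [698.8  32.3] 32.0 131.2
0.7 [696.    1.9] 17.3 146.5
0.93 [684.6 -20.9] 4.2 162.2
1.16 [669.  -35.7] -7.8 177.3
1.4 [652.8 -43.6] -18.9 191.3
1.63 [638.1 -46.1] -29.5 203.8
1.86 [626.  -45.1] -39.7 214.4
```

Emit:
{"method": "servo_tool", "body": {
  "plan": [
    {"slide": [0, 0, -0.17], "rot": [0, 0, 0], "claw": 40},
    {"slide": [0.3, -0.28, -0.17], "rot": [0, 0, -0.3], "claw": 40},
    {"slide": [0.78, -0.71, -0.17], "rot": [0, 0, -0.69], "claw": 40},
    {"slide": [0.78, -0.71, -0.17], "rot": [0, 0, -0.69], "claw": 40},
    {"slide": [0.78, -0.71, -0.17], "rot": [0, 0, -0.69], "claw": 40},
    {"slide": [0.78, -0.71, -0.17], "rot": [0, 0, -0.69], "claw": 40},
    {"slide": [0.78, -0.71, -0.17], "rot": [0, 0, -0.69], "claw": 40},
    {"slide": [0.78, -0.71, -0.17], "rot": [0, 0, -0.69], "claw": 40},
    {"slide": [0.78, -0.71, -0.17], "rot": [0, 0, -0.69], "claw": 40},
    {"slide": [0.78, -0.71, -0.17], "rot": [0, 0, -0.69], "claw": 40}
  ]
}}

```text
time_s: 1.2
position: [401.5, -297.2, 299.7]
ee_rot: [-2.993, -0.953, -0.003]
ft_force: [0.5, -0.7, 0.6]
finger_gap: 39.9
grip_force: 0.0
```

```bash
python3 -c "
from h import *
plan((600,-50,280,55),(656,99,220,60))"
```

```text
t 1.2 p [ 401.5 -297.2  299.7] psi 35.3 gap 39.9 q [ 0.69  0.26 -0.19  1.78  0.05  1.11 -0.47] F [ 0.5 -0.7  0.6]
(600, -50, 280, 55) [0.762, -0.217, 0.051] [0.0, -0.003, -0.656]
(656, 99, 220, 60) [1.091, -0.44, 0.201] [0.0, -0.003, -0.822]
```

Emit:
{"method": "servo_tool", "body": {
  "plan": [
    {"slide": [0.3, -0.1, 0.02], "rot": [0, 0, -0.3], "claw": 40},
    {"slide": [0.99, -0.4, 0.15], "rot": [0, 0, -0.82], "claw": 40},
    {"slide": [0.99, -0.4, 0.15], "rot": [0, 0, -0.82], "claw": 40},
    {"slide": [0.99, -0.4, 0.15], "rot": [0, 0, -0.82], "claw": 40},
    {"slide": [0.99, -0.4, 0.15], "rot": [0, 0, -0.82], "claw": 40},
    {"slide": [0.99, -0.4, 0.15], "rot": [0, 0, -0.82], "claw": 40},
    {"slide": [0.99, -0.4, 0.15], "rot": [0, 0, -0.82], "claw": 40},
    {"slide": [0.99, -0.4, 0.15], "rot": [0, 0, -0.82], "claw": 40},
    {"slide": [0.99, -0.4, 0.15], "rot": [0, 0, -0.82], "claw": 40},
    {"slide": [0.99, -0.4, 0.15], "rot": [0, 0, -0.82], "claw": 40}
  ]
}}

```text
time_s: 2.2
position: [632.3, 62.5, 237.8]
ee_rot: [-2.718, -1.569, -0.001]
ft_force: [0.7, -0.2, -1.1]
finger_gap: 40.1
grip_force: 0.0
```

```bash
python3 -c "
from h import *
plan((656,99,170,67.6),(656,99,104,67.6))"
```

```text
t 2.2 p [632.3  62.5 237.8] psi 60.0 gap 40.1 q [ 0.06  0.53 -0.37  1.53  0.2   1.12 -0.88] F [ 0.7 -0.2 -1.1]
(656, 99, 170, 67.6) [0.108, 0.006, 0.17] [-0.005, -0.004, -0.254]
(656, 99, 104, 67.6) [0.108, 0.007, 0.335] [-0.005, -0.004, -0.254]
```

Emit:
{"method": "servo_tool", "body": {
  "plan": [
    {"slide": [0.108, 0.006, 0.1], "rot": [0, 0, -0.254], "claw": 40},
    {"slide": [0.108, 0.006, 0.17], "rot": [0, 0, -0.254], "claw": 40},
    {"slide": [0.108, 0.006, 0.17], "rot": [0, 0, -0.254], "claw": 40},
    {"slide": [0.108, 0.006, 0.22], "rot": [0, 0, -0.254], "claw": 40},
    {"slide": [0.108, 0.006, 0.28], "rot": [0, 0, -0.254], "claw": 40},
    {"slide": [0.108, 0.006, 0.335], "rot": [0, 0, -0.254], "claw": 40},
    {"slide": [0.108, 0.006, 0.335], "rot": [0, 0, -0.254], "claw": 40}
  ]
}}

```text
time_s: 2.9
position: [654.0, 90.2, 104.2]
ee_rot: [-2.618, -1.736, 0.006]
ft_force: [0.4, -0.0, 0.5]
finger_gap: 40.0
grip_force: 0.0
```

```bash
python3 -c "
from h import *
plan((656,99,104,67.6))
a=snap('scene','a.png');a=snap('top','b.png')
A=cv2.imread('pics/a.png')[110:190,185:265];B=cv2.imread('pics/b.png')[110:190,215:295]
cv2.imwrite('pics/k1.png',cv2.resize(np.hstack([A,B]),None,fx=5,fy=5,interpolation=2))"
```

```text
t 2.9 p [654.   90.2 104.2] psi 67.1 gap 40.0 q [ 0.01  0.69 -0.36  1.61  0.3   0.9  -0.87] F [ 0.4 -0.   0.5]
(656, 99, 104, 67.6) [0.022, -0.004, 0.0] [-0.005, 0.006, -0.016]
```

View pics/k1.png

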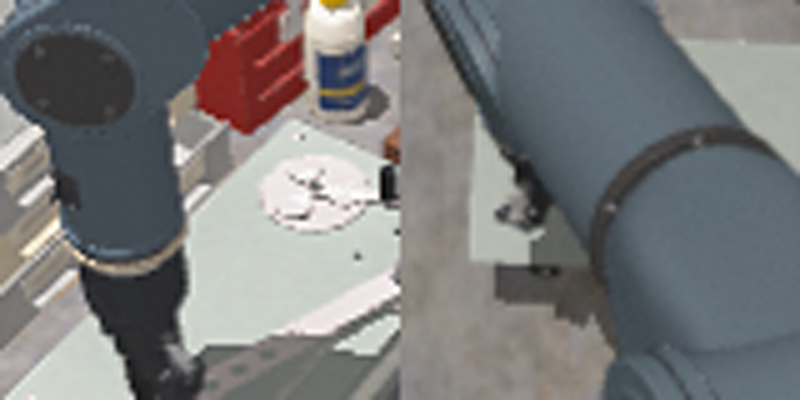

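Emit:
{"method": "servo_tool", "body": {
  "plan": [
    {"slide": [0.022, -0.004, 0], "rot": [0, 0, -0.016], "claw": 40},
    {"slide": [0.022, -0.004, 0], "rot": [0, 0, -0.016], "claw": 40},
    {"slide": [0.022, -0.004, 0], "rot": [0, 0, -0.016], "claw": 10},
    {"slide": [0.022, -0.004, 0], "rot": [0, 0, -0.016], "claw": 10},
    {"slide": [0.022, -0.004, 0], "rot": [0, 0, -0.016], "claw": 10},
    {"slide": [0.022, -0.004, 0], "rot": [0, 0, -0.016], "claw": 10},
    {"slide": [0.022, -0.004, 0], "rot": [0, 0, -0.016], "claw": 10}
  ]
}}

```text
time_s: 3.7
position: [657.5, 101.6, 105.4]
ee_rot: [-2.609, -1.75, -0.001]
ft_force: [0.7, 1.9, 0.6]
finger_gap: 16.2
grip_force: 58.5
```

```bash
python3 -c "
from h import *
p=sense()['position']
plan((p[0],p[1],104+37,67.6))"
```

```text
t 3.7 p [657.5 101.6 105.4] psi 67.7 gap 16.2 q [-0.01  0.7  -0.37  1.6   0.3   0.9  -0.87] F [0.7 1.9 0.6]
(np.float64(657.5172719146435), np.float64(101.59977962242237), 141, 67.6) [0.0, 0.0, -0.089] [0.0, -0.001, 0.004]
```

Emit:
{"method": "servo_tool", "body": {
  "plan": [
    {"slide": [-0.002, 0, -0.02], "rot": [0, 0, 0], "claw": 10},
    {"slide": [-0.005, 0, -0.045], "rot": [0, 0, 0], "claw": 10},
    {"slide": [-0.01, 0, -0.07], "rot": [0, 0, 0], "claw": 10},
    {"slide": [-0.014, 0, -0.095], "rot": [0, 0, 0], "claw": 10},
    {"slide": [-0.014, 0, -0.095], "rot": [0, 0, 0], "claw": 10}
  ]
}}

```text
time_s: 4.2
position: [655.2, 93.9, 144.9]
ee_rot: [2.609, 1.746, -0.001]
ft_force: [-2.1, -3.4, -3.4]
finger_gap: 15.9
grip_force: 58.6
```

```bash
python3 -c "
from h import *
snap('scene','l1.png',(150,90,330,230),4)
K=[]
for th in (.12,.23,.35,.47,.58,.7):
    k,a,L=knob(th);u=np.array([np.cos(np.radians(a)),np.sin(np.radians(a))]);k=k-6*u;K.append((k[0].round(1),k[1].round(1),142,round(a,1)))
plan(*K)"
```

```text
t 4.2 p [655.   94.2 144.2] psi 67.6 gap 16.5 q [ 0.01  0.65 -0.38  1.57  0.28  0.97 -0.85] F [-1.1 -4.2 -3.9]
(np.float64(671.4), np.float64(79.0), 142, np.float64(57.5)) [-0.019, 0.052, 0.006] [0.001, 0.003, 0.337]
(np.float64(682.9), np.float64(63.3), 142, np.float64(48.8)) [-0.045, 0.094, 0.006] [0.002, 0.003, 0.627]
(np.float64(690.6), np.float64(45.6), 142, np.float64(39.9)) [-0.078, 0.129, 0.006] [0.002, 0.003, 0.924]
(np.float64(693.8), np.float64(28.5), 142, np.float64(31.6)) [-0.115, 0.152, 0.006] [0.002, 0.003, 1.2]
(np.float64(693.4), np.float64(13.9), 142, np.float64(24.5)) [-0.149, 0.165, 0.006] [0.002, 0.003, 1.437]
(np.float64(690.2), np.float64(-0.2), 142, np.float64(17.2)) [-0.185, 0.171, 0.006] [0.003, 0.003, 1.68]
```

View pics/l1.png

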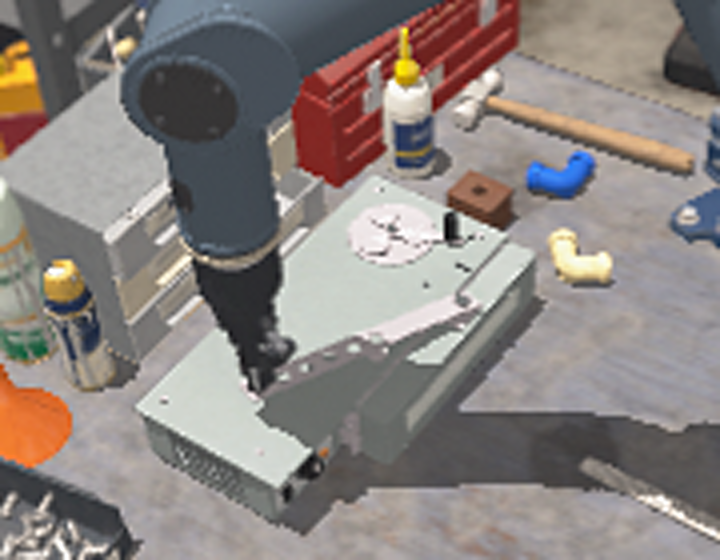

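Emit:
{"method": "servo_tool", "body": {
  "plan": [
    {"slide": [-0.008, 0.025, 0], "rot": [0, 0, 0.16], "claw": 10},
    {"slide": [-0.019, 0.052, 0], "rot": [0, 0, 0.337], "claw": 10},
    {"slide": [-0.032, 0.074, 0], "rot": [0, 0, 0.48], "claw": 10},
    {"slide": [-0.045, 0.094, 0], "rot": [0, 0, 0.627], "claw": 10},
    {"slide": [-0.06, 0.112, 0], "rot": [0, 0, 0.78], "claw": 10},
    {"slide": [-0.078, 0.129, 0], "rot": [0, 0, 0.924], "claw": 10},
    {"slide": [-0.078, 0.129, 0], "rot": [0, 0, 0.924], "claw": 10}
  ]
}}

```text
time_s: 4.95
position: [691.4, 45.7, 143.4]
ee_rot: [2.953, 1.069, -0.001]
ft_force: [-1.9, -2.1, -3.2]
finger_gap: 16.2
grip_force: 58.7
```

```bash
cat >> h.py <<'E'
def kp(ths,z=143,b=6):
    K=[]
    for th in ths:
        k,a,L=knob(th);u=np.array([np.cos(np.radians(a)),np.sin(np.radians(a))]);k=(k-b*u).round(1).tolist();K.append((k[0],k[1],z,round(float(a),1)))
    plan(*K)
E
python3 -c "
from h import *
kp((.35,.47,.6,.7,.82))"
```

```text
t 5.0 p [691.4  45.7 143.4] psi 39.8 gap 16.2 q [ 0.    0.68 -0.24  1.49  0.18  1.   -1.17] F [-1.9 -2.1 -3.2]
(690.6, 45.6, 143, 39.9) [-0.002, -0.001, 0.001] [0.002, 0.002, -0.003]
(693.8, 28.5, 143, 31.6) [-0.023, 0.037, 0.001] [0.002, 0.002, 0.274]
(693.1, 11.5, 143, 23.3) [-0.052, 0.068, 0.001] [0.002, 0.001, 0.55]
(690.2, -0.2, 143, 17.2) [-0.076, 0.086, 0.001] [0.002, 0.001, 0.754]
(684.9, -12.2, 143, 10.3) [-0.105, 0.101, 0.001] [0.002, 0.001, 0.984]
```

Emit:
{"method": "servo_tool", "body": {
  "plan": [
    {"slide": [-0.01, 0.018, 0], "rot": [0, 0, 0.13], "claw": 10},
    {"slide": [-0.023, 0.037, 0], "rot": [0, 0, 0.274], "claw": 10},
    {"slide": [-0.037, 0.053, 0], "rot": [0, 0, 0.41], "claw": 10},
    {"slide": [-0.052, 0.068, 0], "rot": [0, 0, 0.55], "claw": 10},
    {"slide": [-0.076, 0.086, 0], "rot": [0, 0, 0.754], "claw": 10},
    {"slide": [-0.09, 0.094, 0], "rot": [0, 0, 0.87], "claw": 10},
    {"slide": [-0.105, 0.101, 0], "rot": [0, 0, 0.984], "claw": 10},
    {"slide": [-0.105, 0.101, 0], "rot": [0, 0, 0.984], "claw": 10}
  ]
}}

```text
time_s: 5.75
position: [684.4, -10.5, 143.5]
ee_rot: [3.128, 0.288, -0.001]
ft_force: [-1.2, 0.1, -2.4]
finger_gap: 16.2
grip_force: 58.8
```

```bash
python3 -c "
from h import *
kp((.82,.95,1.1,1.25,1.4))"
```

```text
t 5.8 p [684.4 -10.5 143.5] psi 10.5 gap 16.2 q [ 0.01  0.67 -0.11  1.51  0.08  0.97 -1.51] F [-1.2  0.1 -2.4]
(684.9, -12.2, 143, 10.3) [0.0, 0.005, 0.001] [0.0, 0.001, 0.007]
(677.3, -22.8, 143, 3.2) [-0.023, 0.027, 0.001] [0.0, 0.001, 0.244]
(667.4, -32.0, 143, -4.6) [-0.052, 0.045, 0.001] [0.0, 0.001, 0.504]
(657.0, -38.2, 143, -12.0) [-0.08, 0.056, 0.001] [0.0, 0.001, 0.75]
(646.8, -41.7, 143, -19.2) [-0.107, 0.06, 0.001] [0.0, 0.001, 0.99]
```

Emit:
{"method": "servo_tool", "body": {
  "plan": [
    {"slide": [-0.01, 0.016, 0], "rot": [0, 0, 0.12], "claw": 10},
    {"slide": [-0.023, 0.027, 0], "rot": [0, 0, 0.244], "claw": 10},
    {"slide": [-0.052, 0.045, 0], "rot": [0, 0, 0.504], "claw": 10},
    {"slide": [-0.066, 0.051, 0], "rot": [0, 0, 0.63], "claw": 10},
    {"slide": [-0.08, 0.056, 0], "rot": [0, 0, 0.75], "claw": 10},
    {"slide": [-0.094, 0.058, 0], "rot": [0, 0, 0.87], "claw": 10},
    {"slide": [-0.107, 0.06, 0], "rot": [0, 0, 0.99], "claw": 10},
    {"slide": [-0.107, 0.06, 0], "rot": [0, 0, 0.99], "claw": 10}
  ]
}}

```text
time_s: 6.55
position: [646.5, -40.5, 143.4]
ee_rot: [-3.098, 0.52, 0.002]
ft_force: [-1.8, 1.2, -2.9]
finger_gap: 16.0
grip_force: 58.8
```

```bash
python3 -c "
from h import *
kp((1.4,1.55,1.7,1.86))"
```

```text
t 6.5 p [646.5 -40.5 143.4] psi -19.1 gap 16.0 q [-0.03  0.62  0.03  1.62 -0.02  0.9  -1.89] F [-1.8  1.2 -2.9]
(646.8, -41.7, 143, -19.2) [0.002, 0.003, 0.001] [-0.001, 0.002, 0.004]
(637.3, -43.1, 143, -26.0) [-0.02, 0.014, 0.001] [-0.001, 0.002, 0.231]
(628.9, -42.9, 143, -32.7) [-0.04, 0.02, 0.001] [-0.001, 0.002, 0.454]
(621.4, -41.3, 143, -39.7) [-0.059, 0.022, 0.001] [-0.0, 0.002, 0.687]
```

Emit:
{"method": "servo_tool", "body": {
  "plan": [
    {"slide": [-0.01, 0.007, 0], "rot": [0, 0, 0.115], "claw": 10},
    {"slide": [-0.02, 0.014, 0], "rot": [0, 0, 0.231], "claw": 10},
    {"slide": [-0.03, 0.017, 0], "rot": [0, 0, 0.34], "claw": 10},
    {"slide": [-0.04, 0.02, 0], "rot": [0, 0, 0.454], "claw": 10},
    {"slide": [-0.05, 0.021, 0], "rot": [0, 0, 0.57], "claw": 10},
    {"slide": [-0.059, 0.022, 0], "rot": [0, 0, 0.687], "claw": 10},
    {"slide": [-0.059, 0.022, 0], "rot": [0, 0, 0.687], "claw": 10},
    {"slide": [-0.059, 0.022, 0], "rot": [0, 0, 0.687], "claw": 10}
  ]
}}

```text
time_s: 7.35
position: [622.0, -41.0, 143.1]
ee_rot: [-2.956, 1.062, 0.001]
ft_force: [-2.2, 1.3, -3.7]
finger_gap: 16.1
grip_force: 58.8
```

```bash
python3 -c "
from h import *
kp((1.86,1.86),115,2);kp((1.86,),106,0)
snap('scene','l2.png',(170,110,320,230),5)"
```

```text
t 7.3 p [622.  -41.  143.1] psi -39.5 gap 16.1 q [-0.09  0.59  0.13  1.69 -0.1   0.87 -2.18] F [-2.2  1.3 -3.7]
(624.4, -43.8, 115, -39.7) [0.009, 0.002, 0.07] [-0.0, 0.002, 0.005]
(624.4, -43.8, 115, -39.7) [0.009, 0.002, 0.07] [-0.0, 0.002, 0.005]
t 7.3 p [622.  -41.  143.1] psi -39.5 gap 16.1 q [-0.09  0.59  0.13  1.69 -0.1   0.87 -2.18] F [-2.2  1.3 -3.7]
(626.0, -45.1, 106, -39.7) [0.014, 0.001, 0.093] [-0.0, 0.002, 0.005]
```

View pics/l2.png

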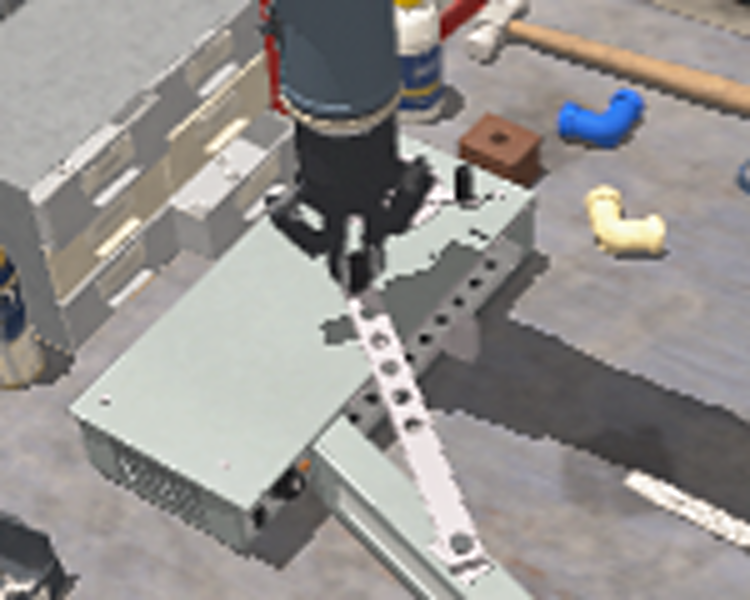

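Emit:
{"method": "servo_tool", "body": {
  "plan": [
    {"slide": [0.005, 0.001, 0.03], "rot": [0, 0, 0], "claw": 10},
    {"slide": [0.01, 0.001, 0.055], "rot": [0, 0, 0], "claw": 10},
    {"slide": [0.014, 0.001, 0.07], "rot": [0, 0, 0], "claw": 10},
    {"slide": [0.015, 0.001, 0.08], "rot": [0, 0, 0], "claw": 10},
    {"slide": [0.016, 0.001, 0.088], "rot": [0, 0, 0], "claw": 10},
    {"slide": [0.016, 0.001, 0.093], "rot": [0, 0, 0], "claw": 10},
    {"slide": [0.016, 0.001, 0.093], "rot": [0, 0, 0], "claw": 10}
  ]
}}

```text
time_s: 8.1
position: [626.9, -46.7, 106.2]
ee_rot: [-2.954, 1.07, -0.001]
ft_force: [1.8, -1.8, 2.9]
finger_gap: 15.7
grip_force: 59.5
```

Emit:
{"method": "servo_tool", "body": {
  "plan": [
    {"slide": [0, 0, 0], "rot": [0, 0, 0], "claw": 50},
    {"slide": [0, 0, 0], "rot": [0, 0, 0], "claw": 50},
    {"slide": [0, 0, 0], "rot": [0, 0, 0], "claw": 50},
    {"slide": [0, 0, -0.1], "rot": [0, 0, 0], "claw": 50},
    {"slide": [0, 0, -0.2], "rot": [0, 0, 0], "claw": 50},
    {"slide": [-0.2, 0.2, -0.2], "rot": [0, 0, -0.5], "claw": 50},
    {"slide": [-0.2, 0.2, -0.2], "rot": [0, 0, -0.9], "claw": 50},
    {"slide": [-0.2, 0.2, -0.2], "rot": [0, 0, -0.9], "claw": 50},
    {"slide": [-0.2, 0.2, -0.2], "rot": [0, 0, -0.9], "claw": 50}
  ]
}}

```text
time_s: 9.0
position: [511.8, -57.2, 186.8]
ee_rot: [3.122, -0.346, -0.001]
ft_force: [0.4, -0.8, 0.9]
finger_gap: 49.9
grip_force: 0.0
```

```bash
python3 -c "
from h import *
h=cab(-21,-142.5).tolist();print(h)
plan((h[0],h[1],150,-2.6),(h[0],h[1],37,-2.6))
snap('scene','l3.png',(170,110,320,230),5)"
```

```text
[561.5109229118287, -102.51106200102669]
t 9.0 p [511.8 -57.2 186.8] psi -12.7 gap 49.9 q [ 0.01  0.39  0.02  1.92 -0.01  0.84 -1.76] F [ 0.4 -0.8  0.9]
(561.5109229118287, -102.51106200102669, 150, -2.6) [0.146, 0.083, 0.092] [0.0, 0.001, -0.335]
(561.5109229118287, -102.51106200102669, 37, -2.6) [0.146, 0.083, 0.374] [0.0, 0.001, -0.335]
```

View pics/l3.png

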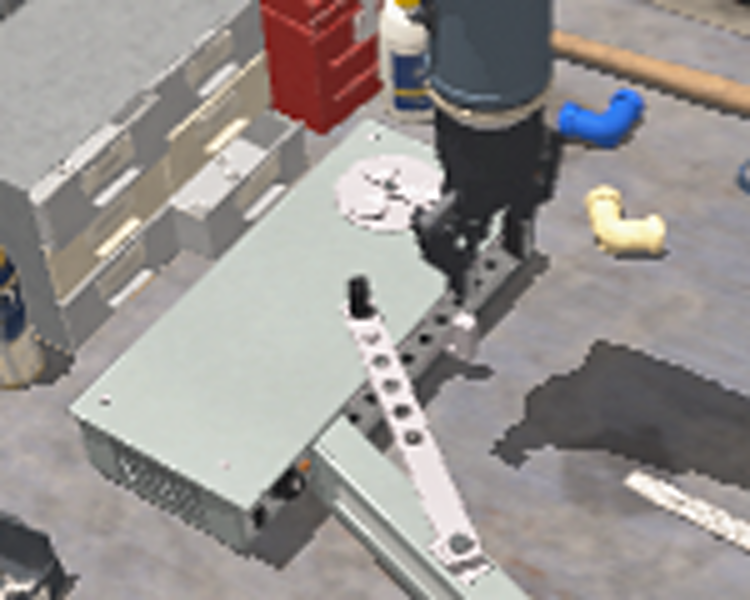

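```bash
python3 -c "
from h import *
p=(np.array([[463,318],[463,335]])+.5)/5-.5+[170,110]
print(onz('scene',p,[70,53]), proj('scene',[[561.5,-102.5,70],[561.5,-102.5,53]]),p)
p=np.array([proj('scene',[list(cab(18,-65))+[104]])[0]]);print((p-[170,110]+.5)*5)"
```

```text
[[ 559.31273015 -100.5632839    70.        ]
 [ 557.62352347  -97.40394343   53.        ]] [[261.98365179 172.70062366]
 [262.02442177 175.45701515]] [[262.2 173.2]
 [262.2 176.6]]
[[367.3401901  328.21312104]]
```

Emit:
{"method": "servo_tool", "body": {
  "plan": [
    {"slide": [0.146, 0.08, 0.05], "rot": [0, 0, -0.335], "claw": 50},
    {"slide": [0.146, 0.08, 0.092], "rot": [0, 0, -0.335], "claw": 50},
    {"slide": [0.146, 0.08, 0.092], "rot": [0, 0, -0.335], "claw": 50},
    {"slide": [0.146, 0.08, 0.18], "rot": [0, 0, -0.335], "claw": 50},
    {"slide": [0.146, 0.08, 0.28], "rot": [0, 0, -0.335], "claw": 50},
    {"slide": [0.146, 0.08, 0.37], "rot": [0, 0, -0.335], "claw": 50},
    {"slide": [0.146, 0.08, 0.37], "rot": [0, 0, -0.335], "claw": 50},
    {"slide": [0.146, 0.08, 0.37], "rot": [0, 0, -0.335], "claw": 6},
    {"slide": [0.146, 0.08, 0.37], "rot": [0, 0, -0.335], "claw": 6},
    {"slide": [0.146, 0.08, 0.37], "rot": [0, 0, -0.335], "claw": 6}
  ]
}}

```text
time_s: 10.05
position: [565.4, -101.7, 40.3]
ee_rot: [3.14, -0.078, 0.006]
ft_force: [0.8, -3.7, 1.0]
finger_gap: 13.2
grip_force: 59.1
```

```bash
python3 -c "
from h import *
s=sense();p=s['position'];d=RC@np.array([-155,0])
plan((p[0]+d[0],p[1]+d[1],p[2],-2.6))"
```

```text
t 10.1 p [ 565.4 -101.7   40.3] psi -2.8 gap 13.2 q [ 0.11  0.66 -0.02  1.91  0.03  0.57 -1.55] F [ 0.8 -3.7  1. ]
(np.float64(410.55602162468745), np.float64(-94.75077227685864), np.float64(40.33286214066213), -2.6) [-0.387, 0.002, -0.001] [0.002, -0.007, -0.008]
```

Emit:
{"method": "servo_tool", "body": {
  "plan": [
    {"slide": [-0.05, 0, 0], "rot": [0, 0, 0], "claw": 6},
    {"slide": [-0.1, 0, 0], "rot": [0, 0, 0], "claw": 6},
    {"slide": [-0.16, 0, 0], "rot": [0, 0, 0], "claw": 6},
    {"slide": [-0.22, 0, 0], "rot": [0, 0, 0], "claw": 6},
    {"slide": [-0.28, 0, 0], "rot": [0, 0, 0], "claw": 6},
    {"slide": [-0.33, 0, 0], "rot": [0, 0, 0], "claw": 6},
    {"slide": [-0.36, 0, 0], "rot": [0, 0, 0], "claw": 6},
    {"slide": [-0.38, 0, 0], "rot": [0, 0, 0], "claw": 6},
    {"slide": [-0.38, 0, 0], "rot": [0, 0, 0], "claw": 6}
  ]
}}

```text
time_s: 10.95
position: [415.6, -94.5, 40.2]
ee_rot: [3.139, -0.078, 0.014]
ft_force: [4.4, -3.6, 6.7]
finger_gap: 12.7
grip_force: 62.0
```

```bash
python3 -c "
from h import *
plan((412,-95,40,-2.6),(420,-95,140,-2.6))"
```

```text
t 10.9 p [415.6 -94.5  40.2] psi -2.9 gap 12.7 q [ 0.13  0.53 -0.02  2.29  0.04  0.31 -1.55] F [ 4.4 -3.6  6.7]
(412, -95, 40, -2.6) [-0.009, 0.002, 0.0] [0.002, -0.017, -0.009]
(420, -95, 140, -2.6) [0.013, 0.001, -0.249] [0.002, -0.017, -0.009]
```

Emit:
{"method": "servo_tool", "body": {
  "plan": [
    {"slide": [0, 0, 0], "rot": [0, 0, 0], "claw": 45},
    {"slide": [0, 0, 0], "rot": [0, 0, 0], "claw": 45},
    {"slide": [0, 0, 0], "rot": [0, 0, 0], "claw": 45},
    {"slide": [0.01, 0, -0.1], "rot": [0, 0, 0], "claw": 60},
    {"slide": [0.02, 0, -0.22], "rot": [0, 0, 0], "claw": 60},
    {"slide": [0.05, 0, -0.35], "rot": [0, 0, 0], "claw": 60},
    {"slide": [0.05, 0, -0.35], "rot": [0, 0, 0], "claw": 60}
  ]
}}

```text
time_s: 11.65
position: [435.6, -94.8, 183.4]
ee_rot: [3.14, -0.076, 0.015]
ft_force: [0.9, -0.4, -1.6]
finger_gap: 59.9
grip_force: 0.0
```

```bash
cat > elb.py <<'E'
from h import *
def elbows(im=None):
    im=get_image("top") if im is None else im
    big=cv2.resize(im,None,fx=6,fy=6,interpolation=cv2.INTER_CUBIC).astype(int)
    out=[]
    r,g,b=big[...,0],big[...,1],big[...,2]
    for n,m in (("galv",(big.min(2)>165)&(r-b<40)),("brass",(r>160)&(r-b>40)&(g>140))):
        m=cv2.morphologyEx(m.astype(np.uint8),cv2.MORPH_CLOSE,np.ones((5,5)))
        for c in cv2.findContours(m,0,1)[0]:
            a=cv2.contourArea(c)
            if 2500<a<9000:
                rr=cv2.minAreaRect(c);w,h=sorted(rr[1])
                hull=cv2.contourArea(cv2.convexHull(c))
                if h<190 and h/w<2.4: 
                    M=cv2.moments(c);cen=np.array([M["m10"],M["m01"]])/M["m00"]
                    bx=cv2.boxPoints(rr);e=[bx[1]-bx[0],bx[2]-bx[1]];L=max(e,key=np.hypot.__call__ if 0 else lambda v:np.hypot(*v));L=L/np.hypot(*L)
                    out.append((n,a,hull/a,np.array(rr[0]),cen,L,rr[1]))
    return out
def w6(p,z=17): return onz("top",(np.atleast_2d(p)+.5)/6-.5,z)[:,:2]
if __name__=="__main__":
    for n,a,s,rc,cen,L,wh in elbows():
        P=w6([rc,cen,rc+L*50,rc-L*50]);print(n,int(a),round(s,2),P[0].round(),P[1].round(),"long axis deg",np.degrees(np.arctan2(*(P[2]-P[3])[::-1])).round(),np.array(wh).round())
E
python3 elb.py; python3 -c "
from h import *
snap('top','t3.png',(140,90,400,270),3)
p=sense();print(p['position'])"
```

```text
galv 4547 1.35 [425. 351.] [426. 351.] long axis deg -64.0 [ 66. 129.]
galv 4546 1.37 [529. 385.] [528. 384.] long axis deg -87.0 [ 69. 123.]
galv 3855 1.22 [1098.   95.] [1097.   95.] long axis deg -103.0 [86. 67.]
brass 5773 1.28 [ 523. -312.] [ 524. -312.] long axis deg -12.0 [ 78. 130.]
brass 4792 1.08 [663. 350.] [666. 351.] long axis deg -153.0 [104.  56.]
[432.74756233 -94.54286907 179.28603652]
```

View pics/t3.png

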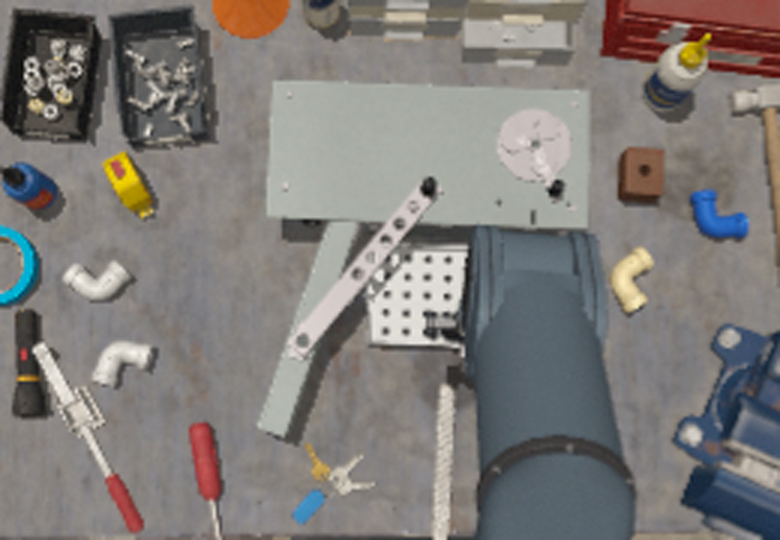

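```bash
python3 -c "
from h import *
plan((545,-322,150,-32),(545,-322,100,-32))
p=(np.array([[370,345],[466,250]])+.5)/3-.5+[140,90]
q=onz('top',p,33)[:,:2];print((q-T)@RC)"
```

```text
t 11.8 p [432.7 -94.5 179.3] psi -2.8 gap 60.0 q [ 0.14  0.3  -0.04  2.09  0.02  0.74 -1.53] F [-0.2 -0.2 -0.3]
(545, -322, 150, -32) [0.308, 0.554, 0.074] [-0.001, -0.006, 0.974]
(545, -322, 100, -32) [0.307, 0.554, 0.199] [-0.001, -0.006, 0.974]
[[-150.31030291  -18.07741822]
 [ -23.22565159 -137.76925567]]
```

Emit:
{"method": "servo_tool", "body": {
  "plan": [
    {"slide": [0.1, 0.2, 0.04], "rot": [0, 0, 0.3], "claw": 60},
    {"slide": [0.308, 0.554, 0.074], "rot": [0, 0, 0.974], "claw": 60},
    {"slide": [0.308, 0.554, 0.074], "rot": [0, 0, 0.974], "claw": 60},
    {"slide": [0.308, 0.554, 0.074], "rot": [0, 0, 0.974], "claw": 60},
    {"slide": [0.308, 0.554, 0.074], "rot": [0, 0, 0.974], "claw": 60},
    {"slide": [0.308, 0.554, 0.074], "rot": [0, 0, 0.974], "claw": 60},
    {"slide": [0.308, 0.554, 0.074], "rot": [0, 0, 0.974], "claw": 60},
    {"slide": [0.308, 0.554, 0.074], "rot": [0, 0, 0.974], "claw": 60}
  ]
}}

```text
time_s: 12.55
position: [543.2, -320.3, 146.9]
ee_rot: [-3.019, 0.865, 0.005]
ft_force: [-1.0, -0.5, 0.4]
finger_gap: 60.2
grip_force: 0.0
```

```bash
python3 -c "
from h import *
plan((545,-322,60,-57.4),(545,-322,3,-57.4))"
```

```text
t 12.6 p [ 543.2 -320.3  146.9] psi -32.0 gap 60.2 q [ 0.39  0.59  0.12  1.67 -0.09  0.89 -1.59] F [-1.  -0.5  0.4]
(545, -322, 60, -57.4) [0.007, 0.001, 0.217] [0.001, 0.007, 0.848]
(545, -322, 3, -57.4) [0.007, 0.001, 0.36] [0.001, 0.007, 0.848]
```

Emit:
{"method": "servo_tool", "body": {
  "plan": [
    {"slide": [0.007, 0.001, 0.1], "rot": [0, 0, 0.3], "claw": 60},
    {"slide": [0.007, 0.001, 0.2], "rot": [0, 0, 0.848], "claw": 60},
    {"slide": [0.007, 0.001, 0.217], "rot": [0, 0, 0.848], "claw": 60},
    {"slide": [0.007, 0.001, 0.217], "rot": [0, 0, 0.848], "claw": 60},
    {"slide": [0.007, 0.001, 0.29], "rot": [0, 0, 0.848], "claw": 60},
    {"slide": [0.007, 0.001, 0.355], "rot": [0, 0, 0.848], "claw": 60},
    {"slide": [0.007, 0.001, 0.355], "rot": [0, 0, 0.848], "claw": 60},
    {"slide": [0.007, 0.001, 0.355], "rot": [0, 0, 0.848], "claw": 15},
    {"slide": [0.007, 0.001, 0.355], "rot": [0, 0, 0.848], "claw": 15},
    {"slide": [0.007, 0.001, 0.355], "rot": [0, 0, 0.848], "claw": 15}
  ]
}}

```text
time_s: 13.55
position: [547.5, -324.3, 8.7]
ee_rot: [-2.756, 1.509, -0.005]
ft_force: [-0.9, 1.0, 9.0]
finger_gap: 26.7
grip_force: 59.8
```

```bash
python3 -c "
from h import *
g=cab(-65,-208).tolist();print(g)
plan((545,-322,150,-57.4),(g[0],g[1],150,-30))"
```

```text
[514.6089600750569, -165.9654226239033]
t 13.6 p [ 547.5 -324.3    8.7] psi -57.4 gap 26.7 q [ 0.35  0.78  0.19  1.76 -0.24  0.62 -1.9 ] F [-0.9  1.   9. ]
(545, -322, 150, -57.4) [-0.007, 0.002, -0.353] [-0.003, -0.005, 0.0]
(514.6089600750569, -165.9654226239033, 150, -30) [-0.377, -0.145, -0.354] [-0.002, -0.006, -0.913]
```

Emit:
{"method": "servo_tool", "body": {
  "plan": [
    {"slide": [0, 0, -0.08], "rot": [0, 0, 0], "claw": 15},
    {"slide": [-0.005, 0, -0.2], "rot": [0, 0, 0], "claw": 15},
    {"slide": [-0.01, 0, -0.33], "rot": [0, 0, 0], "claw": 15},
    {"slide": [-0.15, -0.06, -0.35], "rot": [0, 0, -0.4], "claw": 15},
    {"slide": [-0.377, -0.145, -0.35], "rot": [0, 0, -0.913], "claw": 15},
    {"slide": [-0.377, -0.145, -0.35], "rot": [0, 0, -0.913], "claw": 15},
    {"slide": [-0.377, -0.145, -0.35], "rot": [0, 0, -0.913], "claw": 15},
    {"slide": [-0.377, -0.145, -0.35], "rot": [0, 0, -0.913], "claw": 15},
    {"slide": [-0.377, -0.145, -0.35], "rot": [0, 0, -0.913], "claw": 15}
  ]
}}

```text
time_s: 14.45
position: [514.7, -166.8, 147.3]
ee_rot: [3.032, -0.818, 0.003]
ft_force: [0.1, -0.1, -2.3]
finger_gap: 26.5
grip_force: 59.8
```

```bash
python3 -c "
from h import *
g=cab(-65,-208).tolist()
plan((g[0],g[1],60,-2.6),(g[0],g[1],29,-2.6))"
```

```text
t 14.4 p [ 514.7 -166.8  147.3] psi -30.2 gap 26.5 q [ 0.14  0.48  0.13  1.91 -0.08  0.76 -1.78] F [ 0.1 -0.1 -2.3]
(514.6089600750569, -165.9654226239033, 60, -2.6) [-0.002, -0.002, 0.218] [0.001, -0.004, -0.92]
(514.6089600750569, -165.9654226239033, 29, -2.6) [-0.002, -0.002, 0.296] [0.001, -0.004, -0.92]
```

Emit:
{"method": "servo_tool", "body": {
  "plan": [
    {"slide": [0, 0, 0.05], "rot": [0, 0, -0.3], "claw": 15},
    {"slide": [0, 0, 0.1], "rot": [0, 0, -0.92], "claw": 15},
    {"slide": [0, 0, 0.16], "rot": [0, 0, -0.92], "claw": 15},
    {"slide": [0, 0, 0.22], "rot": [0, 0, -0.92], "claw": 15},
    {"slide": [0, 0, 0.26], "rot": [0, 0, -0.92], "claw": 15},
    {"slide": [0, 0, 0.285], "rot": [0, 0, -0.92], "claw": 15},
    {"slide": [0, 0, 0.295], "rot": [0, 0, -0.92], "claw": 15},
    {"slide": [0, 0, 0.295], "rot": [0, 0, -0.92], "claw": 15}
  ]
}}

```text
time_s: 15.25
position: [514.5, -166.5, 28.5]
ee_rot: [3.14, -0.07, 0.0]
ft_force: [-0.0, -0.3, -1.1]
finger_gap: 26.5
grip_force: 59.9
```

Emit:
{"method": "servo_tool", "body": {
  "plan": [
    {"slide": [0, 0, 0], "rot": [0, 0, 0], "claw": 45},
    {"slide": [0, 0, 0], "rot": [0, 0, 0], "claw": 45},
    {"slide": [0, 0, -0.02], "rot": [0, 0, 0], "claw": 45},
    {"slide": [0, 0, -0.1], "rot": [0, 0, 0], "claw": 45},
    {"slide": [0, 0, -0.22], "rot": [0, 0, 0], "claw": 45},
    {"slide": [0, 0, -0.32], "rot": [0, 0, 0], "claw": 60},
    {"slide": [-0.1, -0.3, -0.38], "rot": [0, 0, -0.5], "claw": 60},
    {"slide": [-0.1, -0.6, -0.38], "rot": [0, 0, -0.98], "claw": 60},
    {"slide": [-0.1, -0.6, -0.38], "rot": [0, 0, -0.98], "claw": 60},
    {"slide": [-0.1, -0.6, -0.38], "rot": [0, 0, -0.98], "claw": 60}
  ]
}}

```text
time_s: 16.25
position: [487.9, 32.5, 178.6]
ee_rot: [3.053, 0.739, 0.003]
ft_force: [1.7, -0.3, 0.1]
finger_gap: 59.9
grip_force: 0.0
```

```bash
python3 elb.py; python3 -c "
from h import *
plan((431,326,180,60))
snap('top','t4.png',(140,90,400,270),3)"
```

```text
galv 4565 1.35 [426. 351.] [426. 351.] long axis deg -64.0 [ 66. 129.]
galv 4544 1.37 [529. 385.] [528. 384.] long axis deg -87.0 [ 69. 124.]
galv 3851 1.22 [1098.   95.] [1097.   95.] long axis deg -104.0 [86. 67.]
brass 5693 1.28 [ 493. -182.] [ 493. -182.] long axis deg -135.0 [134.  75.]
brass 4784 1.07 [664. 351.] [666. 351.] long axis deg -153.0 [103.  56.]
t 16.3 p [487.5  42.3 179.2] psi 27.9 gap 59.8 q [-0.03  0.37 -0.2   1.98  0.09  0.8  -1.37] F [-0.2  8.7  1.2]
(431, 326, 180, 60) [0.207, -0.693, 0.001] [-0.004, -0.011, -1.071]
```

View pics/t4.png

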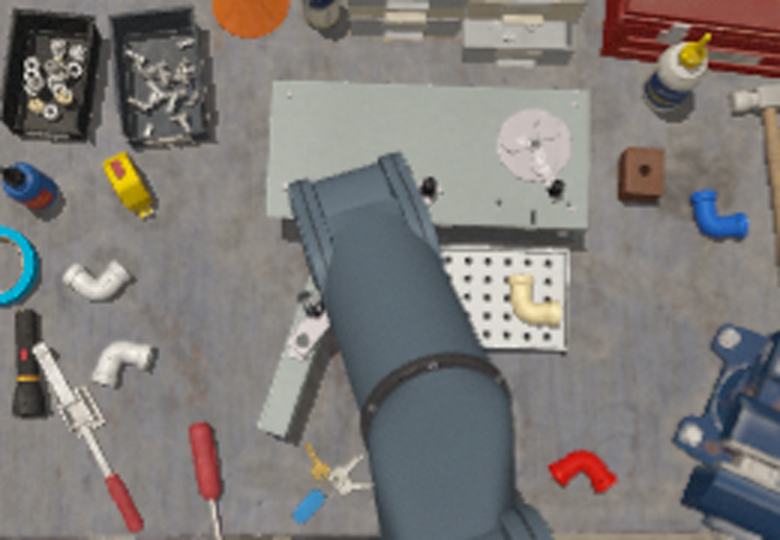

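Emit:
{"method": "servo_tool", "body": {
  "plan": [
    {"slide": [0.1, -0.35, 0], "rot": [0, 0, -0.5], "claw": 60},
    {"slide": [0.207, -0.693, 0], "rot": [0, 0, -0.98], "claw": 60},
    {"slide": [0.207, -0.693, 0], "rot": [0, 0, -0.98], "claw": 60},
    {"slide": [0.207, -0.693, 0], "rot": [0, 0, -0.98], "claw": 60},
    {"slide": [0.207, -0.693, 0], "rot": [0, 0, -0.98], "claw": 60},
    {"slide": [0.207, -0.693, 0], "rot": [0, 0, -0.98], "claw": 60},
    {"slide": [0.207, -0.693, 0], "rot": [0, 0, -0.98], "claw": 60},
    {"slide": [0.207, -0.693, 0], "rot": [0, 0, -0.98], "claw": 60},
    {"slide": [0.207, -0.693, 0], "rot": [0, 0, -0.98], "claw": 60}
  ]
}}

```text
time_s: 17.25
position: [437.1, 314.0, 177.4]
ee_rot: [2.77, 1.48, -0.0]
ft_force: [-0.2, -0.4, 0.5]
finger_gap: 59.8
grip_force: 0.0
```

```bash
python3 -c "
from h import *
plan((431,326,60,71.8),(431,326,10,71.8))"
```

```text
t 17.2 p [437.1 314.  177.4] psi 56.2 gap 59.8 q [-0.47  0.45 -0.35  1.86  0.2   0.87 -1.51] F [-0.2 -0.4  0.5]
(431, 326, 60, 71.8) [0.017, -0.03, 0.293] [0.002, 0.001, -0.519]
(431, 326, 10, 71.8) [0.017, -0.03, 0.418] [0.002, 0.001, -0.519]
```

Emit:
{"method": "servo_tool", "body": {
  "plan": [
    {"slide": [0.017, -0.03, 0.08], "rot": [0, 0, -0.519], "claw": 60},
    {"slide": [0.017, -0.03, 0.2], "rot": [0, 0, -0.519], "claw": 60},
    {"slide": [0.017, -0.03, 0.293], "rot": [0, 0, -0.519], "claw": 60},
    {"slide": [0.017, -0.03, 0.293], "rot": [0, 0, -0.519], "claw": 60},
    {"slide": [0.017, -0.03, 0.37], "rot": [0, 0, -0.519], "claw": 60},
    {"slide": [0.017, -0.03, 0.418], "rot": [0, 0, -0.519], "claw": 60},
    {"slide": [0.017, -0.03, 0.418], "rot": [0, 0, -0.519], "claw": 60},
    {"slide": [0.017, -0.03, 0.418], "rot": [0, 0, -0.519], "claw": 15},
    {"slide": [0.017, -0.03, 0.418], "rot": [0, 0, -0.519], "claw": 15},
    {"slide": [0.017, -0.03, 0.418], "rot": [0, 0, -0.519], "claw": 15}
  ]
}}

```text
time_s: 18.25
position: [431.3, 328.3, 12.0]
ee_rot: [2.543, 1.844, 0.005]
ft_force: [-0.2, -1.0, 10.1]
finger_gap: 26.5
grip_force: 59.1
```

```bash
python3 -c "
from h import *
g=cab(-65,-84).tolist();print(g)
plan((431,326,190,71.8),(g[0],g[1],190,87.4))"
```

```text
[520.1870770157268, -42.09095143877085]
t 18.2 p [431.3 328.3  12. ] psi 71.9 gap 26.5 q [-0.54  0.69 -0.31  2.    0.41  0.51 -1.45] F [-0.2 -1.  10.1]
(431, 326, 190, 71.8) [-0.005, 0.002, -0.445] [0.004, -0.004, 0.003]
(520.1870770157268, -42.09095143877085, 190, 87.4) [-0.81, 0.5, -0.446] [0.004, -0.004, -0.517]
```

Emit:
{"method": "servo_tool", "body": {
  "plan": [
    {"slide": [0, 0, -0.08], "rot": [0, 0, 0], "claw": 15},
    {"slide": [0, 0, -0.2], "rot": [0, 0, 0], "claw": 15},
    {"slide": [0, 0, -0.33], "rot": [0, 0, 0], "claw": 15},
    {"slide": [-0.05, 0.03, -0.44], "rot": [0, 0, 0], "claw": 15},
    {"slide": [-0.4, 0.25, -0.44], "rot": [0, 0, -0.25], "claw": 15},
    {"slide": [-0.81, 0.5, -0.44], "rot": [0, 0, -0.52], "claw": 15},
    {"slide": [-0.81, 0.5, -0.44], "rot": [0, 0, -0.52], "claw": 15},
    {"slide": [-0.81, 0.5, -0.44], "rot": [0, 0, -0.52], "claw": 15},
    {"slide": [-0.81, 0.5, -0.44], "rot": [0, 0, -0.52], "claw": 15},
    {"slide": [-0.81, 0.5, -0.44], "rot": [0, 0, -0.52], "claw": 15}
  ]
}}

```text
time_s: 19.25
position: [506.3, 12.1, 187.1]
ee_rot: [2.268, 2.172, 0.002]
ft_force: [0.6, 0.2, -1.2]
finger_gap: 26.7
grip_force: 60.0
```

```bash
python3 -c "
from h import *
g=cab(-65,-84).tolist();print(g)
plan((g[0],g[1],120,87.4),(g[0],g[1],31,87.4))"
```

```text
[520.1870770157268, -42.09095143877085]
t 19.2 p [506.3  12.1 187.1] psi 87.5 gap 26.7 q [ 0.24  0.4  -0.49  1.93  0.25  0.87 -0.43] F [ 0.6  0.2 -1.2]
(520.1870770157268, -42.09095143877085, 120, 87.4) [-0.134, 0.04, 0.168] [0.003, 0.0, 0.003]
(520.1870770157268, -42.09095143877085, 31, 87.4) [-0.134, 0.04, 0.39] [0.003, 0.0, 0.003]
```

Emit:
{"method": "servo_tool", "body": {
  "plan": [
    {"slide": [-0.08, 0.02, 0], "rot": [0, 0, 0], "claw": 15},
    {"slide": [-0.134, 0.04, 0.02], "rot": [0, 0, 0], "claw": 15},
    {"slide": [-0.134, 0.04, 0.1], "rot": [0, 0, 0], "claw": 15},
    {"slide": [-0.134, 0.04, 0.168], "rot": [0, 0, 0], "claw": 15},
    {"slide": [-0.134, 0.04, 0.25], "rot": [0, 0, 0], "claw": 15},
    {"slide": [-0.134, 0.04, 0.32], "rot": [0, 0, 0], "claw": 15},
    {"slide": [-0.134, 0.04, 0.37], "rot": [0, 0, 0], "claw": 15},
    {"slide": [-0.134, 0.04, 0.39], "rot": [0, 0, 0], "claw": 15},
    {"slide": [-0.134, 0.04, 0.39], "rot": [0, 0, 0], "claw": 15}
  ]
}}

```text
time_s: 20.15
position: [521.8, -40.1, 31.4]
ee_rot: [2.267, 2.17, 0.004]
ft_force: [0.7, 0.4, -1.3]
finger_gap: 26.6
grip_force: 60.1
```

Emit:
{"method": "servo_tool", "body": {
  "plan": [
    {"slide": [0, 0, 0], "rot": [0, 0, 0], "claw": 45},
    {"slide": [0, 0, 0], "rot": [0, 0, 0], "claw": 45},
    {"slide": [0, 0, -0.02], "rot": [0, 0, 0], "claw": 45},
    {"slide": [0, 0, -0.1], "rot": [0, 0, 0], "claw": 45},
    {"slide": [0, 0, -0.22], "rot": [0, 0, 0], "claw": 45},
    {"slide": [0, 0, -0.34], "rot": [0, 0, 0], "claw": 60},
    {"slide": [0.2, 0, -0.4], "rot": [0, 0, 0.4], "claw": 60},
    {"slide": [0.6, 0.1, -0.4], "rot": [0, 0, 0.8], "claw": 60},
    {"slide": [0.6, 0.1, -0.4], "rot": [0, 0, 0.8], "claw": 60},
    {"slide": [0.6, 0.1, -0.4], "rot": [0, 0, 0.8], "claw": 60}
  ]
}}

```text
time_s: 21.15
position: [558.8, 154.9, 188.9]
ee_rot: [2.675, 1.647, 0.002]
ft_force: [0.8, -0.8, 0.4]
finger_gap: 60.0
grip_force: 0.0
```

```bash
python3 elb.py; python3 -c "
from h import *
plan((530,403,180,46.6),(530,403,100,46.6))
a=snap('top','t5.png',(140,90,400,270),3)"
```

```text
galv 4599 1.36 [529. 385.] [528. 384.] long axis deg -87.0 [ 69. 124.]
galv 3880 1.21 [1098.   95.] [1097.   95.] long axis deg -104.0 [86. 67.]
brass 5645 1.28 [ 497. -182.] [ 496. -182.] long axis deg -136.0 [135.  75.]
brass 4835 1.07 [664. 350.] [666. 351.] long axis deg -153.0 [103.  56.]
t 21.2 p [559.6 166.1 189.5] psi 64.0 gap 59.9 q [-0.11  0.5  -0.39  1.74  0.22  0.94 -1.04] F [2.4 9.7 2.5]
(530, 403, 180, 46.6) [0.499, -0.326, 0.028] [-0.004, -0.016, 0.579]
(530, 403, 100, 46.6) [0.498, -0.326, 0.228] [-0.004, -0.016, 0.579]
```

Emit:
{"method": "servo_tool", "body": {
  "plan": [
    {"slide": [0.25, -0.17, 0.02], "rot": [0, 0, 0.3], "claw": 60},
    {"slide": [0.503, -0.332, 0.03], "rot": [0, 0, 0.58], "claw": 60},
    {"slide": [0.503, -0.332, 0.03], "rot": [0, 0, 0.58], "claw": 60},
    {"slide": [0.503, -0.332, 0.03], "rot": [0, 0, 0.58], "claw": 60},
    {"slide": [0.503, -0.332, 0.03], "rot": [0, 0, 0.58], "claw": 60},
    {"slide": [0.503, -0.332, 0.1], "rot": [0, 0, 0.58], "claw": 60},
    {"slide": [0.503, -0.332, 0.2], "rot": [0, 0, 0.58], "claw": 60},
    {"slide": [0.503, -0.332, 0.228], "rot": [0, 0, 0.58], "claw": 60},
    {"slide": [0.503, -0.332, 0.228], "rot": [0, 0, 0.58], "claw": 60},
    {"slide": [0.503, -0.332, 0.228], "rot": [0, 0, 0.58], "claw": 60}
  ]
}}

```text
time_s: 22.25
position: [530.3, 392.6, 97.8]
ee_rot: [-2.89, -1.229, -0.002]
ft_force: [-0.0, -0.3, -1.0]
finger_gap: 60.1
grip_force: 0.0
```

```bash
python3 -c "
from h import *
plan((531,405,11,46.6))"
```

```text
t 22.2 p [530.3 392.6  97.8] psi 46.1 gap 60.1 q [-0.55  0.69 -0.27  1.63  0.23  0.86 -1.68] F [-0.  -0.3 -1. ]
(531, 405, 11, 46.6) [0.023, -0.02, 0.217] [-0.0, -0.003, -0.017]
```

View pics/t5.png

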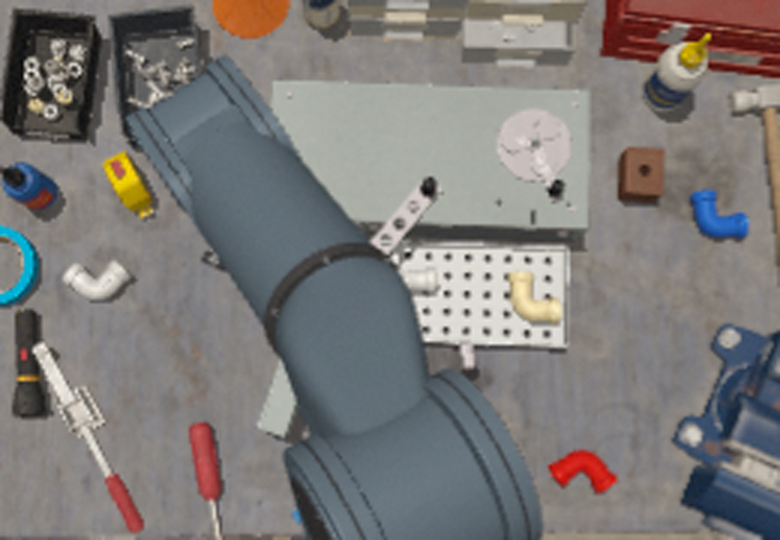

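Emit:
{"method": "servo_tool", "body": {
  "plan": [
    {"slide": [0.023, -0.02, 0.05], "rot": [0, 0, -0.017], "claw": 60},
    {"slide": [0.023, -0.02, 0.1], "rot": [0, 0, -0.017], "claw": 60},
    {"slide": [0.023, -0.02, 0.16], "rot": [0, 0, -0.017], "claw": 60},
    {"slide": [0.023, -0.02, 0.215], "rot": [0, 0, -0.017], "claw": 60},
    {"slide": [0.023, -0.02, 0.215], "rot": [0, 0, -0.017], "claw": 60},
    {"slide": [0.023, -0.02, 0.215], "rot": [0, 0, -0.017], "claw": 15},
    {"slide": [0.023, -0.02, 0.215], "rot": [0, 0, -0.017], "claw": 15},
    {"slide": [0.023, -0.02, 0.215], "rot": [0, 0, -0.017], "claw": 15}
  ]
}}

```text
time_s: 23.05
position: [531.6, 405.5, 12.8]
ee_rot: [-2.884, -1.242, -0.006]
ft_force: [-0.7, -0.2, 7.3]
finger_gap: 26.6
grip_force: 59.4
```

```bash
python3 -c "
from h import *
plan((531,405,190,46.6),(520,180,190,67))"
```

```text
t 23.1 p [531.6 405.5  12.8] psi 46.6 gap 26.6 q [-0.58  0.8  -0.24  1.66  0.27  0.71 -1.71] F [-0.7 -0.2  7.3]
(531, 405, 190, 46.6) [-0.0, 0.0, -0.443] [0.001, -0.007, 0.0]
(520, 180, 190, 67) [-0.428, 0.367, -0.445] [0.002, -0.007, -0.68]
```

Emit:
{"method": "servo_tool", "body": {
  "plan": [
    {"slide": [0, 0, -0.08], "rot": [0, 0, 0], "claw": 15},
    {"slide": [0, 0, -0.2], "rot": [0, 0, 0], "claw": 15},
    {"slide": [0, 0, -0.33], "rot": [0, 0, 0], "claw": 15},
    {"slide": [-0.05, 0.04, -0.44], "rot": [0, 0, 0], "claw": 15},
    {"slide": [-0.3, 0.2, -0.44], "rot": [0, 0, -0.4], "claw": 15},
    {"slide": [-0.6, 0.5, -0.44], "rot": [0, 0, -0.95], "claw": 15},
    {"slide": [-0.6, 0.5, -0.44], "rot": [0, 0, -0.95], "claw": 15},
    {"slide": [-0.6, 0.5, -0.44], "rot": [0, 0, -0.95], "claw": 15},
    {"slide": [-0.6, 0.5, -0.44], "rot": [0, 0, -0.95], "claw": 15},
    {"slide": [-0.6, 0.5, -0.44], "rot": [0, 0, -0.95], "claw": 15}
  ]
}}

```text
time_s: 24.05
position: [510.5, 89.3, 187.4]
ee_rot: [2.491, 1.911, 0.001]
ft_force: [1.4, -0.5, -1.4]
finger_gap: 26.2
grip_force: 59.0
```

```bash
python3 -c "
from h import *
g=cab(-95,-130).tolist();print(g)
plan((g[0],g[1],190,87.4))"
```

```text
[488.14814544455913, -86.6948398766418]
t 24.1 p [510.5  89.3 187.4] psi 75.0 gap 26.2 q [ 0.05  0.42 -0.45  1.9   0.23  0.88 -0.77] F [ 1.4 -0.5 -1.4]
(488.14814544455913, -86.6948398766418, 190, 87.4) [-0.439, 0.06, -0.006] [0.003, 0.002, -0.413]
```

Emit:
{"method": "servo_tool", "body": {
  "plan": [
    {"slide": [-0.15, 0.02, 0], "rot": [0, 0, -0.2], "claw": 15},
    {"slide": [-0.439, 0.06, 0], "rot": [0, 0, -0.413], "claw": 15},
    {"slide": [-0.439, 0.06, 0], "rot": [0, 0, -0.413], "claw": 15},
    {"slide": [-0.439, 0.06, 0], "rot": [0, 0, -0.413], "claw": 15},
    {"slide": [-0.439, 0.06, 0], "rot": [0, 0, -0.413], "claw": 15},
    {"slide": [-0.439, 0.06, 0], "rot": [0, 0, -0.413], "claw": 15},
    {"slide": [-0.439, 0.06, 0], "rot": [0, 0, -0.413], "claw": 15}
  ]
}}

```text
time_s: 24.75
position: [489.3, -81.8, 186.9]
ee_rot: [2.267, 2.174, 0.002]
ft_force: [0.2, 0.0, -1.6]
finger_gap: 26.4
grip_force: 59.0
```

```bash
python3 -c "
from h import *
g=cab(-95,-130).tolist();print(g)
plan((g[0],g[1],100,87.4),(g[0],g[1],32,87.4))"
```

```text
[488.14814544455913, -86.6948398766418]
t 24.8 p [489.3 -81.8 186.9] psi 87.6 gap 26.4 q [ 0.43  0.39 -0.49  1.95  0.24  0.86 -0.23] F [ 0.2  0.  -1.6]
(488.14814544455913, -86.6948398766418, 100, 87.4) [-0.012, -0.003, 0.217] [0.003, -0.001, 0.007]
(488.14814544455913, -86.6948398766418, 32, 87.4) [-0.012, -0.003, 0.387] [0.003, -0.001, 0.007]
```

Emit:
{"method": "servo_tool", "body": {
  "plan": [
    {"slide": [-0.012, -0.003, 0.1], "rot": [0, 0, 0], "claw": 15},
    {"slide": [-0.012, -0.003, 0.2], "rot": [0, 0, 0], "claw": 15},
    {"slide": [-0.012, -0.003, 0.27], "rot": [0, 0, 0], "claw": 15},
    {"slide": [-0.012, -0.003, 0.33], "rot": [0, 0, 0], "claw": 15},
    {"slide": [-0.012, -0.003, 0.37], "rot": [0, 0, 0], "claw": 15},
    {"slide": [-0.012, -0.003, 0.387], "rot": [0, 0, 0], "claw": 15},
    {"slide": [-0.012, -0.003, 0.387], "rot": [0, 0, 0], "claw": 15}
  ]
}}

```text
time_s: 25.45
position: [489.3, -86.2, 32.1]
ee_rot: [2.265, 2.174, 0.003]
ft_force: [1.7, 0.8, -1.4]
finger_gap: 26.6
grip_force: 59.1
```

Emit:
{"method": "servo_tool", "body": {
  "plan": [
    {"slide": [0, 0, 0], "rot": [0, 0, 0], "claw": 45},
    {"slide": [0, 0, 0], "rot": [0, 0, 0], "claw": 45},
    {"slide": [0, 0, -0.02], "rot": [0, 0, 0], "claw": 45},
    {"slide": [0, 0, -0.1], "rot": [0, 0, 0], "claw": 45},
    {"slide": [0, 0, -0.22], "rot": [0, 0, 0], "claw": 45},
    {"slide": [0, 0, -0.34], "rot": [0, 0, 0], "claw": 45},
    {"slide": [-0.3, 0.1, -0.4], "rot": [0, 0, 0.5], "claw": 45},
    {"slide": [-0.5, 0.1, -0.4], "rot": [0, 0, 0.98], "claw": 45},
    {"slide": [-0.5, 0.1, -0.4], "rot": [0, 0, 0.98], "claw": 45},
    {"slide": [-0.5, 0.1, -0.4], "rot": [0, 0, 0.98], "claw": 45}
  ]
}}

```text
time_s: 26.45
position: [518.0, -285.1, 192.4]
ee_rot: [2.749, 1.518, 0.001]
ft_force: [0.7, 0.2, 0.6]
finger_gap: 44.8
grip_force: 0.0
```

```bash
python3 -c "
from h import *
plan((420,-95,190,28))
a=snap('top','t6.png',(230,150,340,230),6)"
```

```text
t 26.4 p [ 518.  -285.1  192.4] psi 57.8 gap 44.8 q [ 0.63  0.5  -0.32  1.71  0.18  0.96 -0.32] F [0.7 0.2 0.6]
(420, -95, 190, 28) [0.272, -0.46, 0.006] [0.002, -0.001, 0.994]
```

View pics/t6.png

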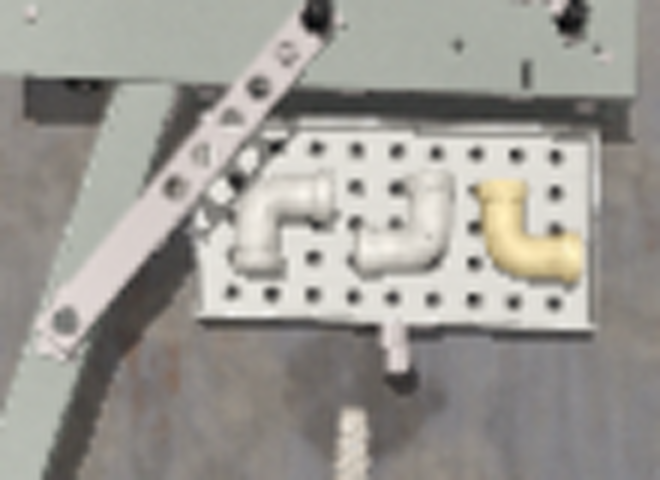

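```bash
python3 -c "
from h import *
h=cab(-168,-142.5)
q=proj('top',[[h[0],h[1],70],[h[0],h[1],30]]);print(((q-[230,150]+.5)*6-.5).round(), h)"
```

```text
[[401. 360.]
 [395. 365.]] [414.6597353  -95.89829434]
```

Emit:
{"method": "servo_tool", "body": {
  "plan": [
    {"slide": [0.05, -0.1, 0], "rot": [0, 0, 0.2], "claw": 45},
    {"slide": [0.272, -0.46, 0.006], "rot": [0, 0, 0.98], "claw": 45},
    {"slide": [0.272, -0.46, 0.006], "rot": [0, 0, 0.98], "claw": 45},
    {"slide": [0.272, -0.46, 0.006], "rot": [0, 0, 0.98], "claw": 45},
    {"slide": [0.272, -0.46, 0.006], "rot": [0, 0, 0.98], "claw": 45},
    {"slide": [0.272, -0.46, 0.006], "rot": [0, 0, 0.98], "claw": 45},
    {"slide": [0.272, -0.46, 0.006], "rot": [0, 0, 0.98], "claw": 45}
  ]
}}

```text
time_s: 27.2
position: [419.6, -93.7, 189.2]
ee_rot: [3.042, 0.781, 0.002]
ft_force: [-0.4, -0.1, -0.4]
finger_gap: 45.0
grip_force: 0.0
```

```bash
python3 -c "
from h import *
plan((417,-96,110,-1),(417,-96,40,-1))"
```

```text
t 27.2 p [419.6 -93.7 189.2] psi 28.8 gap 45.0 q [ 0.3   0.27 -0.25  2.1   0.09  0.77 -1.07] F [-0.4 -0.1 -0.4]
(417, -96, 110, -1) [-0.009, 0.002, 0.198] [0.001, -0.002, 0.993]
(417, -96, 40, -1) [-0.009, 0.001, 0.373] [0.001, -0.002, 0.993]
```

Emit:
{"method": "servo_tool", "body": {
  "plan": [
    {"slide": [-0.009, 0.002, 0.05], "rot": [0, 0, 0.3], "claw": 45},
    {"slide": [-0.009, 0.002, 0.1], "rot": [0, 0, 0.99], "claw": 45},
    {"slide": [-0.009, 0.002, 0.18], "rot": [0, 0, 0.99], "claw": 45},
    {"slide": [-0.009, 0.002, 0.198], "rot": [0, 0, 0.99], "claw": 45},
    {"slide": [-0.009, 0.002, 0.28], "rot": [0, 0, 0.99], "claw": 45},
    {"slide": [-0.009, 0.002, 0.372], "rot": [0, 0, 0.99], "claw": 45},
    {"slide": [-0.009, 0.002, 0.372], "rot": [0, 0, 0.99], "claw": 45},
    {"slide": [-0.009, 0.002, 0.372], "rot": [0, 0, 0.99], "claw": 6},
    {"slide": [-0.009, 0.002, 0.372], "rot": [0, 0, 0.99], "claw": 6},
    {"slide": [-0.009, 0.002, 0.372], "rot": [0, 0, 0.99], "claw": 6}
  ]
}}

```text
time_s: 28.2
position: [417.6, -94.8, 41.2]
ee_rot: [-3.14, 0.026, -0.004]
ft_force: [0.6, 9.9, -6.3]
finger_gap: 13.0
grip_force: 58.5
```

```bash
python3 -c "
from h import *
s=sense();p=s['position'];d=RC@np.array([150,0])
plan((p[0]+d[0],p[1]+d[1],p[2],-2.6))"
```

```text
t 28.2 p [417.6 -94.8  41.2] psi -0.9 gap 13.0 q [ 0.16  0.53 -0.07  2.28  0.1   0.33 -1.58] F [ 0.6  9.9 -6.3]
(np.float64(567.493709754255), np.float64(-101.5273150637359), np.float64(41.21799848178383), -2.6) [0.375, 0.011, 0.001] [-0.003, -0.005, 0.055]
```

Emit:
{"method": "servo_tool", "body": {
  "plan": [
    {"slide": [0.025, 0.001, 0], "rot": [0, 0, 0.03], "claw": 6},
    {"slide": [0.07, 0.002, 0], "rot": [0, 0, 0.055], "claw": 6},
    {"slide": [0.12, 0.004, 0], "rot": [0, 0, 0.055], "claw": 6},
    {"slide": [0.17, 0.005, 0], "rot": [0, 0, 0.055], "claw": 6},
    {"slide": [0.22, 0.006, 0], "rot": [0, 0, 0.055], "claw": 6},
    {"slide": [0.27, 0.008, 0], "rot": [0, 0, 0.055], "claw": 6},
    {"slide": [0.31, 0.009, 0], "rot": [0, 0, 0.055], "claw": 6},
    {"slide": [0.335, 0.01, 0], "rot": [0, 0, 0.055], "claw": 6},
    {"slide": [0.35, 0.01, 0], "rot": [0, 0, 0.055], "claw": 6},
    {"slide": [0.355, 0.01, 0], "rot": [0, 0, 0.055], "claw": 6}
  ]
}}

```text
time_s: 29.2
position: [559.2, -101.5, 41.2]
ee_rot: [-3.14, 0.07, -0.002]
ft_force: [-2.5, 6.6, -0.5]
finger_gap: 12.9
grip_force: 59.9
```

Emit:
{"method": "servo_tool", "body": {
  "plan": [
    {"slide": [0.005, 0, 0], "rot": [0, 0, 0], "claw": 6},
    {"slide": [0.01, 0, 0], "rot": [0, 0, 0], "claw": 6},
    {"slide": [0.015, 0, 0], "rot": [0, 0, 0], "claw": 6},
    {"slide": [0.019, 0, 0], "rot": [0, 0, 0], "claw": 6},
    {"slide": [0.019, 0, 0], "rot": [0, 0, 0], "claw": 6}
  ]
}}

```text
time_s: 29.7
position: [560.5, -101.6, 41.2]
ee_rot: [-3.139, 0.071, 0.014]
ft_force: [-19.9, 9.3, 17.1]
finger_gap: 13.5
grip_force: 62.6
```

Emit:
{"method": "servo_tool", "body": {
  "plan": [
    {"slide": [-0.003, 0, 0], "rot": [0, 0, 0], "claw": 45},
    {"slide": [-0.003, 0, 0], "rot": [0, 0, 0], "claw": 45},
    {"slide": [-0.003, 0, 0], "rot": [0, 0, 0], "claw": 45},
    {"slide": [-0.003, 0, -0.1], "rot": [0, 0, 0], "claw": 45},
    {"slide": [-0.003, 0, -0.22], "rot": [0, 0, 0], "claw": 45},
    {"slide": [-0.12, -0.12, -0.36], "rot": [0, 0, 0.3], "claw": 45},
    {"slide": [-0.12, -0.12, -0.36], "rot": [0, 0, 0.3], "claw": 45},
    {"slide": [-0.12, -0.12, -0.36], "rot": [0, 0, 0.3], "claw": 45}
  ]
}}

```text
time_s: 30.5
position: [520.3, -50.2, 187.5]
ee_rot: [-3.124, 0.314, -0.008]
ft_force: [0.3, -0.9, 0.5]
finger_gap: 45.3
grip_force: 0.0
```

Run:
```python
from h import *
a=cv2.imread("pics/l3.png");snap("scene","l4.png",(170,110,320,230),5);b=cv2.imread("pics/l4.png")
for im in (a,b):
    c=im[300:375,435:490].min(2)
    m=(c>150).astype(np.uint8);n,_,st,ce=cv2.connectedComponentsWithStats(m)
    for i in range(1,n):
        if st[i][4]>60: print(st[i],ce[i].round(1))
    print('-')
kp((1.86,),180,0);kp((1.86,),105,0)
```

```text
[ 17  10  24  21 337] [28.3 20.2]
[ 38  35  17  28 282] [48.7 51.5]
-
[ 17  10  24  21 338] [28.3 20.2]
[ 38  35  17  28 282] [48.7 51.5]
-
t 30.6 p [520.9 -51.8 186. ] psi -11.5 gap 44.9 q [ 0.04  0.4  -0.04  1.9   0.02  0.84 -1.78] F [-0.4 -0.5 -0.1]
(626.0, -45.1, 180, -39.7) [0.254, -0.069, 0.016] [-0.004, -0.007, 0.94]
t 30.6 p [520.9 -51.8 186. ] psi -11.5 gap 44.9 q [ 0.04  0.4  -0.04  1.9   0.02  0.84 -1.78] F [-0.4 -0.5 -0.1]
(626.0, -45.1, 105, -39.7) [0.253, -0.069, 0.204] [-0.004, -0.007, 0.94]
```

Emit:
{"method": "servo_tool", "body": {
  "plan": [
    {"slide": [0.1, -0.03, 0], "rot": [0, 0, 0.4], "claw": 45},
    {"slide": [0.257, -0.065, 0], "rot": [0, 0, 0.94], "claw": 45},
    {"slide": [0.257, -0.065, 0], "rot": [0, 0, 0.94], "claw": 45},
    {"slide": [0.257, -0.065, 0], "rot": [0, 0, 0.94], "claw": 45},
    {"slide": [0.257, -0.065, 0.06], "rot": [0, 0, 0.94], "claw": 45},
    {"slide": [0.257, -0.065, 0.13], "rot": [0, 0, 0.94], "claw": 45},
    {"slide": [0.257, -0.065, 0.2], "rot": [0, 0, 0.94], "claw": 45},
    {"slide": [0.257, -0.065, 0.2], "rot": [0, 0, 0.94], "claw": 45}
  ]
}}

```text
time_s: 31.35
position: [624.0, -49.1, 99.3]
ee_rot: [2.951, -1.07, -0.01]
ft_force: [-1.0, 0.3, -0.3]
finger_gap: 44.9
grip_force: 0.0
```

```bash
python3 -c "
from h import *
plan((627,-46.5,105.5,-39.7))"
```

```text
t 31.4 p [624.  -49.1  99.3] psi -39.9 gap 44.9 q [-0.05  0.64  0.09  1.72 -0.07  0.79 -2.2 ] F [-1.   0.3 -0.3]
(627, -46.5, 105.5, -39.7) [0.001, -0.01, -0.016] [0.009, 0.01, -0.006]
```

Emit:
{"method": "servo_tool", "body": {
  "plan": [
    {"slide": [0.001, -0.01, -0.016], "rot": [0, 0, 0], "claw": 45},
    {"slide": [0.001, -0.01, -0.016], "rot": [0, 0, 0], "claw": 45},
    {"slide": [0.001, -0.01, -0.016], "rot": [0, 0, 0], "claw": 10},
    {"slide": [0.001, -0.01, -0.016], "rot": [0, 0, 0], "claw": 10},
    {"slide": [0.001, -0.01, -0.016], "rot": [0, 0, 0], "claw": 10},
    {"slide": [0.001, -0.01, -0.016], "rot": [0, 0, 0], "claw": 10}
  ]
}}

```text
time_s: 31.95
position: [629.7, -45.7, 110.6]
ee_rot: [-2.953, 1.071, -0.002]
ft_force: [1.8, -2.1, 0.6]
finger_gap: 15.6
grip_force: 58.5
```

Emit:
{"method": "servo_tool", "body": {
  "plan": [
    {"slide": [-0.002, 0, -0.02], "rot": [0, 0, 0], "claw": 10},
    {"slide": [-0.005, 0, -0.045], "rot": [0, 0, 0], "claw": 10},
    {"slide": [-0.01, 0, -0.07], "rot": [0, 0, 0], "claw": 10},
    {"slide": [-0.014, 0, -0.095], "rot": [0, 0, 0], "claw": 10},
    {"slide": [-0.014, 0, -0.095], "rot": [0, 0, 0], "claw": 10}
  ]
}}

```text
time_s: 32.45
position: [624.2, -40.7, 149.5]
ee_rot: [-2.954, 1.068, 0.001]
ft_force: [-2.3, 1.4, -2.9]
finger_gap: 15.6
grip_force: 58.6
```

```bash
python3 -c "
from h import *
kp((1.86,1.75,1.65,1.55,1.45,1.35,1.25,1.2))"
```

```text
t 32.5 p [624.2 -40.7 149.5] psi -39.8 gap 15.6 q [-0.07  0.58  0.09  1.68 -0.07  0.88 -2.21] F [-2.3  1.4 -2.9]
(621.4, -41.3, 143, -39.7) [-0.004, 0.006, 0.016] [-0.001, 0.001, -0.002]
(626.4, -42.5, 143, -34.9) [0.007, -0.0, 0.016] [-0.001, 0.001, -0.162]
(631.6, -43.1, 143, -30.5) [0.018, -0.007, 0.016] [-0.001, 0.001, -0.309]
(637.3, -43.1, 143, -26.0) [0.029, -0.016, 0.016] [-0.001, 0.001, -0.459]
(643.6, -42.4, 143, -21.5) [0.04, -0.028, 0.016] [-0.001, 0.001, -0.609]
(650.2, -40.8, 143, -16.8) [0.05, -0.041, 0.016] [-0.001, 0.001, -0.766]
(657.0, -38.2, 143, -12.0) [0.059, -0.057, 0.016] [-0.001, 0.001, -0.926]
(660.5, -36.4, 143, -9.6) [0.063, -0.066, 0.016] [-0.001, 0.001, -1.006]
```

Emit:
{"method": "servo_tool", "body": {
  "plan": [
    {"slide": [0.013, -0.001, 0], "rot": [0, 0, -0.162], "claw": 10},
    {"slide": [0.024, -0.008, 0], "rot": [0, 0, -0.309], "claw": 10},
    {"slide": [0.035, -0.018, 0], "rot": [0, 0, -0.459], "claw": 10},
    {"slide": [0.046, -0.029, 0], "rot": [0, 0, -0.609], "claw": 10},
    {"slide": [0.056, -0.043, 0], "rot": [0, 0, -0.766], "claw": 10},
    {"slide": [0.065, -0.059, 0], "rot": [0, 0, -0.926], "claw": 10},
    {"slide": [0.065, -0.059, 0], "rot": [0, 0, -0.926], "claw": 10}
  ]
}}

```text
time_s: 33.15
position: [661.1, -40.1, 148.4]
ee_rot: [-3.124, 0.327, -0.003]
ft_force: [0.5, -0.2, -2.1]
finger_gap: 15.7
grip_force: 59.0
```

```bash
python3 -c "
from h import *
kp((1.25,1.15,1.05,.95,.85,.75,.7),149,3)"
```

```text
t 33.1 p [661.1 -40.1 148.4] psi -11.9 gap 15.7 q [ 0.02  0.63 -0.04  1.58  0.03  0.94 -1.82] F [ 0.5 -0.2 -2.1]
(660.0, -38.8, 149, -12.0) [-0.003, -0.003, -0.002] [-0.001, -0.004, 0.002]
(666.9, -34.7, 149, -7.1) [0.011, -0.016, -0.002] [-0.001, -0.004, -0.162]
(673.8, -29.4, 149, -2.1) [0.025, -0.033, -0.001] [-0.001, -0.004, -0.328]
(680.3, -22.6, 149, 3.2) [0.038, -0.053, -0.001] [-0.0, -0.004, -0.505]
(686.2, -14.4, 149, 8.6) [0.048, -0.076, -0.001] [-0.0, -0.004, -0.685]
(691.1, -4.7, 149, 14.3) [0.055, -0.102, -0.001] [-0.0, -0.004, -0.875]
(693.1, 0.7, 149, 17.2) [0.057, -0.116, -0.001] [0.0, -0.004, -0.972]
```

Emit:
{"method": "servo_tool", "body": {
  "plan": [
    {"slide": [0.011, -0.016, 0], "rot": [0, 0, -0.162], "claw": 10},
    {"slide": [0.025, -0.033, 0], "rot": [0, 0, -0.328], "claw": 10},
    {"slide": [0.038, -0.053, 0], "rot": [0, 0, -0.505], "claw": 10},
    {"slide": [0.048, -0.076, 0], "rot": [0, 0, -0.685], "claw": 10},
    {"slide": [0.055, -0.102, 0], "rot": [0, 0, -0.875], "claw": 10},
    {"slide": [0.057, -0.116, 0], "rot": [0, 0, -0.972], "claw": 10},
    {"slide": [0.057, -0.116, 0], "rot": [0, 0, -0.972], "claw": 10}
  ]
}}

```text
time_s: 33.85
position: [692.2, 1.4, 148.2]
ee_rot: [-3.106, -0.467, -0.001]
ft_force: [1.7, 0.7, -1.9]
finger_gap: 15.9
grip_force: 59.0
```

```bash
python3 -c "
from h import *
from scipy.optimize import brentq
t2=brentq(lambda t:knob(t)[2]-133.3,.2,1);print(t2)
kp((.7,.63,.57,t2),149,3);kp((t2,),111,-3.2)"
```

```text
0.4974867927622282
t 33.9 p [692.2   1.4 148.2] psi 17.1 gap 15.9 q [ 0.03  0.67 -0.18  1.48  0.13  0.99 -1.45] F [ 1.7  0.7 -1.9]
(693.1, 0.7, 149, 17.2) [0.002, 0.002, -0.002] [-0.001, -0.002, -0.004]
(695.2, 8.9, 149, 21.4) [0.013, -0.016, -0.002] [-0.001, -0.002, -0.144]
(696.3, 16.5, 149, 25.1) [0.021, -0.033, -0.002] [-0.001, -0.002, -0.267]
(696.5, 26.2, 149, 29.8) [0.029, -0.056, -0.002] [-0.001, -0.002, -0.424]
t 33.9 p [692.2   1.4 148.2] psi 17.1 gap 15.9 q [ 0.03  0.67 -0.18  1.48  0.13  0.99 -1.45] F [ 1.7  0.7 -1.9]
(701.9, 29.3, 111, 29.8) [0.044, -0.059, 0.093] [-0.001, -0.002, -0.424]
```

Emit:
{"method": "servo_tool", "body": {
  "plan": [
    {"slide": [0.013, -0.016, 0], "rot": [0, 0, -0.144], "claw": 10},
    {"slide": [0.021, -0.033, 0], "rot": [0, 0, -0.267], "claw": 10},
    {"slide": [0.029, -0.056, 0], "rot": [0, 0, -0.424], "claw": 10},
    {"slide": [0.031, -0.056, 0.01], "rot": [0, 0, -0.424], "claw": 10},
    {"slide": [0.035, -0.057, 0.03], "rot": [0, 0, -0.424], "claw": 10},
    {"slide": [0.038, -0.058, 0.05], "rot": [0, 0, -0.424], "claw": 10},
    {"slide": [0.041, -0.059, 0.065], "rot": [0, 0, -0.424], "claw": 10},
    {"slide": [0.043, -0.059, 0.08], "rot": [0, 0, -0.424], "claw": 10},
    {"slide": [0.044, -0.059, 0.092], "rot": [0, 0, -0.424], "claw": 10},
    {"slide": [0.044, -0.059, 0.092], "rot": [0, 0, -0.424], "claw": 10}
  ]
}}

```text
time_s: 34.85
position: [701.6, 28.1, 110.6]
ee_rot: [-3.036, -0.808, 0.001]
ft_force: [0.7, 2.6, 2.0]
finger_gap: 15.3
grip_force: 59.8
```

```bash
python3 -c "
from h import *
plan((701.9, 29.3, 111, 29.8))"
```

```text
t 34.9 p [701.6  28.1 110.6] psi 29.8 gap 15.3 q [ 0.02  0.73 -0.23  1.49  0.19  0.95 -1.31] F [0.7 2.6 2. ]
(701.9, 29.3, 111, 29.8) [0.002, -0.002, -0.001] [-0.001, 0.001, 0.0]
```

Emit:
{"method": "servo_tool", "body": {
  "plan": [
    {"slide": [0, 0, 0], "rot": [0, 0, 0], "claw": 45},
    {"slide": [0, 0, 0], "rot": [0, 0, 0], "claw": 45},
    {"slide": [0, 0, 0], "rot": [0, 0, 0], "claw": 45},
    {"slide": [0, 0, -0.1], "rot": [0, 0, 0], "claw": 45},
    {"slide": [0, 0, -0.2], "rot": [0, 0, 0], "claw": 45},
    {"slide": [-0.2, 0.1, -0.25], "rot": [0, 0, 0.4], "claw": 85},
    {"slide": [-0.43, 0.34, -0.25], "rot": [0, 0, 0.98], "claw": 85},
    {"slide": [-0.43, 0.34, -0.25], "rot": [0, 0, 0.98], "claw": 85},
    {"slide": [-0.43, 0.34, -0.25], "rot": [0, 0, 0.98], "claw": 85},
    {"slide": [-0.43, 0.34, -0.25], "rot": [0, 0, 0.98], "claw": 85}
  ]
}}

```text
time_s: 35.85
position: [617.7, -181.9, 212.0]
ee_rot: [3.138, -0.002, -0.001]
ft_force: [-0.2, -0.1, -0.6]
finger_gap: 84.8
grip_force: 0.0
```

```bash
python3 -c "
from h import *
plan((619.5,-179,170,-2.6),(619.5,-179,102,-2.6))
snap('scene','v1.png',(170,110,320,230),5)
snap('top','v1t.png',(222,105,352,190),6)"
```

```text
t 35.9 p [ 617.7 -181.9  212. ] psi -0.1 gap 84.8 q [ 0.28  0.54 -0.1   1.55  0.07  1.05 -1.42] F [-0.2 -0.1 -0.6]
(619.5, -179, 170, -2.6) [0.005, -0.008, 0.105] [0.007, 0.001, 0.084]
(619.5, -179, 102, -2.6) [0.005, -0.008, 0.275] [0.007, 0.001, 0.084]
```

Emit:
{"method": "servo_tool", "body": {
  "plan": [
    {"slide": [0.005, -0.008, 0.05], "rot": [0, 0, 0.084], "claw": 85},
    {"slide": [0.005, -0.008, 0.105], "rot": [0, 0, 0.084], "claw": 85},
    {"slide": [0.005, -0.008, 0.16], "rot": [0, 0, 0.084], "claw": 85},
    {"slide": [0.005, -0.008, 0.22], "rot": [0, 0, 0.084], "claw": 85},
    {"slide": [0.005, -0.008, 0.26], "rot": [0, 0, 0.084], "claw": 85},
    {"slide": [0.005, -0.008, 0.275], "rot": [0, 0, 0.084], "claw": 85},
    {"slide": [0.005, -0.008, 0.275], "rot": [0, 0, 0.084], "claw": 60},
    {"slide": [0.005, -0.008, 0.275], "rot": [0, 0, 0.084], "claw": 40},
    {"slide": [0.005, -0.008, 0.275], "rot": [0, 0, 0.084], "claw": 26},
    {"slide": [0.005, -0.008, 0.275], "rot": [0, 0, 0.084], "claw": 20}
  ]
}}

```text
time_s: 36.95
position: [622.6, -172.6, 102.2]
ee_rot: [3.141, -0.058, 0.002]
ft_force: [-1.3, -1.5, 1.2]
finger_gap: 27.5
grip_force: 0.8
```

```bash
python3 -c "
from h import *
plan((619.5,-179,102,-2.6))"
```

```text
t 37.0 p [ 622.6 -172.6  102.2] psi -2.1 gap 27.5 q [ 0.25  0.66 -0.09  1.67  0.08  0.82 -1.48] F [-1.3 -1.5  1.2]
(619.5, -179, 102, -2.6) [-0.007, 0.016, 0.001] [0.001, -0.003, 0.016]
```

Emit:
{"method": "servo_tool", "body": {
  "plan": [
    {"slide": [-0.007, 0.016, 0], "rot": [0, 0, 0.016], "claw": 26},
    {"slide": [-0.007, 0.016, 0], "rot": [0, 0, 0.016], "claw": 26},
    {"slide": [-0.007, 0.016, 0], "rot": [0, 0, 0.016], "claw": 26}
  ]
}}

```text
time_s: 37.25
position: [619.0, -178.7, 101.4]
ee_rot: [-3.141, 0.071, -0.0]
ft_force: [-0.3, 0.5, -0.8]
finger_gap: 25.9
grip_force: 0.0
```

```bash
python3 -c "
from h import *
plan((619.5,-179.2,102,-2.6))"
```

```text
t 37.2 p [ 619.  -178.7  101.4] psi -2.6 gap 25.9 q [ 0.26  0.66 -0.09  1.67  0.08  0.82 -1.48] F [-0.3  0.5 -0.8]
(619.5, -179.2, 102, -2.6) [0.001, 0.001, -0.002] [-0.0, -0.0, -0.0]
```

Close to centre the knob, then release, rise and move back clear for the check.

Emit:
{"method": "servo_tool", "body": {
  "plan": [
    {"slide": [0, 0.001, 0], "rot": [0, 0, 0], "claw": 16},
    {"slide": [0, 0.001, 0], "rot": [0, 0, 0], "claw": 10},
    {"slide": [0, 0.001, 0], "rot": [0, 0, 0], "claw": 10},
    {"slide": [0, 0.001, 0], "rot": [0, 0, 0], "claw": 10},
    {"slide": [0, 0.001, 0], "rot": [0, 0, 0], "claw": 10}
  ]
}}

```text
time_s: 37.75
position: [619.1, -178.6, 101.4]
ee_rot: [-3.141, 0.07, -0.0]
ft_force: [-1.9, 1.7, 4.4]
finger_gap: 14.3
grip_force: 58.5
```

Emit:
{"method": "servo_tool", "body": {
  "plan": [
    {"slide": [0, 0, 0], "rot": [0, 0, 0], "claw": 40},
    {"slide": [0, 0, 0], "rot": [0, 0, 0], "claw": 40},
    {"slide": [0, 0, 0], "rot": [0, 0, 0], "claw": 40},
    {"slide": [0, 0, -0.1], "rot": [0, 0, 0], "claw": 40},
    {"slide": [0, 0, -0.2], "rot": [0, 0, 0], "claw": 40},
    {"slide": [0, 0, -0.3], "rot": [0, 0, 0], "claw": 40},
    {"slide": [-0.2, 0.3, -0.35], "rot": [0, 0, 0], "claw": 40},
    {"slide": [-0.3, 0.6, -0.4], "rot": [0, 0, 0], "claw": 40},
    {"slide": [-0.3, 0.6, -0.4], "rot": [0, 0, 0], "claw": 40},
    {"slide": [-0.3, 0.6, -0.4], "rot": [0, 0, 0], "claw": 40}
  ]
}}

```text
time_s: 38.75
position: [520.1, -352.0, 251.0]
ee_rot: [3.14, -0.07, 0.0]
ft_force: [1.0, 0.1, 0.1]
finger_gap: 40.1
grip_force: 0.0
```

```bash
python3 -c "
from h import *
print(sense()['position'],sense()['ft_force'])
snap('top','z.png',(222,105,352,190),6);snap('scene','y.png',(190,110,320,190),6)
cv2.imwrite('pics/fin.png',cv2.resize(np.vstack([cv2.imread('pics/z.png'),cv2.imread('pics/y.png')]),None,fx=.6,fy=.6,interpolation=cv2.INTER_AREA))"
```

```text
[ 520.08530437 -352.04811861  251.01101544] [0.98330537 0.06208219 0.10930627]
```

View pics/fin.png

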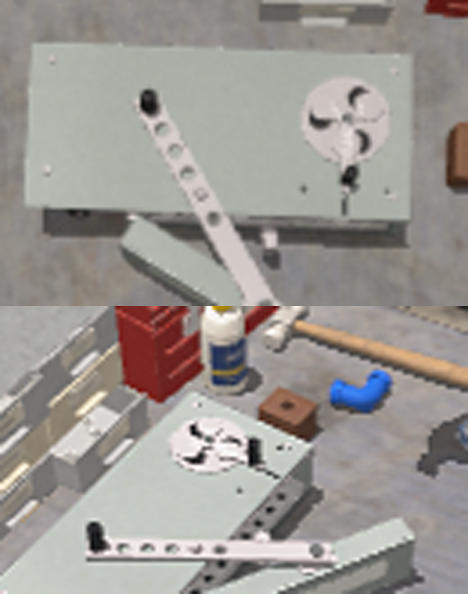

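Run:
```python
from h import *
def tri(a,b):
    c1,v1=ray("top",[a]);c2,v2=ray("scene",[b]);v1=v1[0]/np.linalg.norm(v1[0]);v2=v2[0]/np.linalg.norm(v2[0])
    s=np.linalg.lstsq(np.c_[v1,-v2],c2-c1,rcond=None)[0];p,q=c1+s[0]*v1,c2+s[1]*v2;return ((p+q)/2).round(1),np.linalg.norm(p-q).round(1)
ft=lambda x,y:np.array([(x+.5)/3.6-.5+222,(y+.5)/3.6-.5+105]);fs=lambda x,y:np.array([(x+.5)/3.6-.5+190,(y-306+.5)/3.6-.5+110])
t=[ft(161,128),ft(175,149),ft(187,172),ft(201,195),ft(214,218)]
s=[fs(122,548),fs(147,548),fs(172,548),fs(197,548),fs(220,549)]
for a,b in zip(t,s): print(tri(a,b))
# model: hole5/eye when seated
from scipy.optimize import brentq
th=brentq(lambda t:knob(t)[2]-133.3,.2,1);k,a,L=knob(th);u=np.array([np.cos(np.radians(a)),np.sin(np.radians(a))])
for lift in (0,.05):
  h5=k-u*(243-214.3);P=[h5[0],h5[1],98+214.3*lift];e=k-u*243
  print(lift,"hole5 top/scene",proj("top",[P]).round(1),t[0].round(1),proj("scene",[P]).round(1),s[0].round(1))
  P=[e[0],e[1],98];print("eye scene",proj("scene",[P]).round(1),fs(317,550).round(1))
ax=onz("top",[ft(348,118)],91)[0,:2];kn=onz("top",[ft(349,171)],129)[0,:2];mk=onz("top",[ft(345,204)],88)[0,:2]
for q in (kn,mk):
    d=(q-ax)@RC;print(d.round(1),np.degrees(np.arctan2(d[1],-d[0])).round(1))
```

```text
(array([673.4,  12.2,  92.8]), np.float64(2.3))
(array([650.4,  -2.3,  91.9]), np.float64(3.5))
(array([625. , -14.3,  94.7]), np.float64(3.8))
(array([600.7, -28.2,  94.7]), np.float64(3.3))
(array([577.5, -40.9,  93.6]), np.float64(1.4))
0 hole5 top/scene [[266.2 139.9]] [266.4 140.2] [[222.8 176. ]] [223.5 176.9]
eye scene [[276.5 176.3]] [277.7 177.4]
0.05 hole5 top/scene [[266.2 139.1]] [266.4 140.2] [[222.5 174.2]] [223.5 176.9]
eye scene [[276.5 176.3]] [277.7 177.4]
[-66.3   4.4] 3.8
[-91.1   1.6] 1.0
```

Run:
```python
from h import *
im=cv2.imread("pics/z.png").astype(int)
f=lambda p:(np.array(p)+.5)/6-.5+[222,105]
def comp(m,x0,y0,x1,y1):
    n,_,st,ce=cv2.connectedComponentsWithStats(m[y0:y1,x0:x1].astype(np.uint8));i=1+np.argmax(st[1:,4]);return ce[i]+[x0,y0],st[i]+[x0,y0,0,0,0]
kc,ks=comp(im.max(2)<70,555,250,610,330);print("knob",kc,ks)
w=(im[...,2]-im[...,1]>2)&(im[...,2]>170)
m=w[160:290,480:670].astype(np.uint8)
c=max(cv2.findContours(cv2.morphologyEx(m,cv2.MORPH_CLOSE,np.ones((15,15))),0,1)[0],key=cv2.contourArea)+[480,160]
top=c[c[:,0,1]<225];(el)=cv2.fitEllipse(top);print("disc",el)
mc,ms=comp(im.max(2)<105,565,320,590,362);print("mark",mc,ms)
ax=onz("top",[f(el[0])],91)[0,:2]
for z in (112,118,125):
    d=(onz("top",[f(kc)],z)[0,:2]-ax)@RC;print("knob",z,d.round(1),np.degrees(np.arctan2(d[1],-d[0])).round(1))
d=(onz("top",[f(mc)],88)[0,:2]-ax)@RC;print("mark",d.round(1),np.degrees(np.arctan2(d[1],-d[0])).round(1),"axis",ax)
```

```text
knob [582.14962121 293.49810606] [569 278  25  32 528]
disc ((576.056640625, 195.06871032714844), (80.6087875366211, 166.2814483642578), 90.67781066894531)
mark [573.41935484 344.82258065] [571 334   6  23 124]
knob 112 [-68.3  -1.1] -0.9
knob 118 [-69.8  -0.2] -0.1
knob 125 [-71.5   1. ] 0.8
mark [-95.2   0.1] 0.1 axis [ 684.94127101 -180.11985209]
```

Vent at half within a degree, stay level with its second hole over the pin, tray home. Handing in.

```bash
python3 -c "
from station import *
print(hand_in())"
```

```text
the job is handed in; nothing more can be done
None
```

The job is done and handed in (no verdict came back): all three fittings lie flat in the tray, the tray is fully home, the door is ajar with the stay's second hole over the pin, and the vent arm is within about a degree of the half-open mark.

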